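# Close the boiler of the steam espresso maker with its screw cap

### The arm

A 6-joint arm with a two-finger parallel gripper is mounted at the origin on a cart in front of the work surface, level with it; the furniture and walls round the work are solid. World frame = base frame: x ahead of the robot, y to its left, z up, the work surface at z = 0. Lengths are in mm, angles in rad, forces in N, time in s.
With the tool pointing down it reaches from about 350 to 975 mm from the base axis. Payload 7.1 kg.
Tool frame: the origin (TCP) lies midway between the tips of the shut fingers; the grasp point (between the pads) lies ctrl.grip_point_offset behind it (ctrl.grip_point_offset is the distance from the TCP to the grasp point, in mm); z points along the fingers, y is the direction in which the jaws open and shut (so a half turn about z gives the same grasp; the last joint's range is limited). The gripper opens to 88 mm and grips with 3 to 60 N. Pads are 20 mm wide; open, the fingers measure 115 mm over their backs; the gripper's body (75 mm by 178 mm) begins 61 mm behind the grasp point.
Start: joints at [1.235, 0.423, 1.63, -0, 1.089, -0.019], TCP at [194.673, 593.891, 199.175] pointing down, gripper open.
Joint ranges: [-3, 3], [-0.9, 2.11], [0.09, 2.58], [-1.31, 4.45], [0.11, 2.69], [-2.54, 2.54]. Speed limits (rad/s): [2.39, 2.39, 3.01, 3.14, 3.14, 3.14].

### API

Orientations are given as a rotation vector (axis times angle).
In Python, from workcell import telemetry, optics, order, ctrl gives the robot as it stands.
- The arm moves only by the tool move_arm, never from a script. Its argument "motion" is a list of rows, each a list of 3 entries, a list of its own where there are three numbers: the opening, from 0 (shut) to 1 (fully open), then the shift along the tool's x, y, z in units of 100 mm (1.0 is 100 mm), then the turn about the tool's z in units of pi/2 rad (1.0 is pi/2 rad). In form: [[gripper, [x, y, z], twist], ...]. A call has 1 to 5 rows; each row shifts and turns the pose as measured when the row begins, along the tool's axes as they then stand; what a row does not reach is not made up. A row lasts 1/12 s, in which the tool goes at most 41.7 mm and 7.16 degrees, less where a joint would pass 70% of its speed; a pose out of reach is approached as far as the arm can. A call with a number of a shift or a turn outside -1 to 1 is refused whole. A call with a gripper value outside its range is refused whole. The fingers move at their own pace and stop on an object; the grip force is fixed at half the most. Time passes only in rows, so rows that do not move let the fingers close. It gives the time, the measured TCP pose, the force and the opening at its end, in the units of the state.
- telemetry.get_obs(): the state, without advancing time (a new reading comes with each control period).
- optics.get_image(name): name is "side" or "top" or "wrist"; returns the picture (420x560x3 uint8, red, green, blue); there is no depth.
- optics.camera_info(name): a dict with "mtx" (3x3 intrinsics, pixels), "R" (3x3) and "t" (3): a world point X has camera coordinates R X + t. Camera axes: x right, y down, z forward; pixel columns grow to the right and rows downward; lengths in mm; the calibration is good to about 2 mm. The wrist camera is an equidistant fisheye: a pixel r from the principal point sees the ray r / f radians off the axis. A picture is of the moment at which its call begins: read the wrist's pose just before it. camera_info takes no time and is no camera call; for the wrist camera it gives the pose at the moment of the call.
- order.close_job(): hands the job in, once; it reports no verdict.
Trained networks look in the newest picture that a camera, given by its name, has taken for a name from the list of things; names that differ only in an ending like _2 or _b are one class to them, and where a whole thing is asked for, a point or a joint stands for the part that bears it (a point fixed in the world has none). Each returns a list of dicts, best first, with "confidence" (0 to 1); they miss things now and then, are a little off and sometimes report something else, mostly with a low value. They report only what shows in the picture. A call takes as long as a camera call.
- optics.regions_of(camera, query): "pixels" (420x560 bool, what is visible of it).
- optics.landmark_of(camera, query): "location" ([x, y, z] in mm, in world coordinates, good to about 4 mm: a listed point, or the origin of a listed thing).
The state is a dict: "t": time; "qpos": joint angles; "qvel": joint speeds; "joint_torque": joint torques, N m; "ee_pos": TCP position; "orientation": TCP orientation; "ft_force": force on the tool from outside, world axes, zero at the start; "moment": the same for the moment, N m; "width": finger opening in mm.
Only numpy, scipy, OpenCV 4.12 (cv2) and the standard library are available. Lean on these libraries where they do the work, as an engineer would, in place of code of your own. Each camera call takes 0.05 s, during which the arm holds its last target. There are 200 camera calls.

### The job

Close the boiler of the steam espresso maker: set its black cap upright on the filler neck with the grip bar pointing front to back, in line with the two white marks, so that it rests on top of the thread. Then, pressing lightly, turn it backwards (counter-clockwise seen from above) until you feel it drop into the start of the thread, and only then screw it down clockwise until it is snug on its rubber seal, and let go. Be gentle, never force the cap against the thread, and leave the other things on the counter where they are.

Things in the scene. Friction and masses are not known exactly. Their poses are not given: they have to be found in the camera images.
- cap_grip (a point): Point on the axis of the loose boiler cap (0.11 kg, 62 mm tall, standing upright on its plug), in its black grip bar, 52.5 mm above the cap's bottom. The bar is 46 mm long (along x), 16 mm wide (y), from 31.5 to 62 mm above the bottom, with a white line on top; below it is a round black flange 60 mm across, 7 mm thick. z up. Half a turn makes no difference.
- cap_lugs (a point): Point on the cap's axis 40.5 mm below cap_grip, axes alike. Here two round lugs, 4.4 mm thick, stick out of the steel plug to 22 mm from the axis, under the two ends of the bar. The plug is 32 mm across, tapers to 20 mm over its lowest 7 mm, and ends 12 mm below this point; the flange begins 12.5 mm above it.
- neck_mouth (a point): Centre of the rim of the machine's filler neck: 58 mm across outside, bore 49 mm, two-start right-hand thread inside, 34 mm wide. x to the machine's back, y to its left, z up. A seal stands 3 mm above the rim. Set on with its bar along x (either way round), the cap rests with its lugs on the thread's sloping lands, cap_lugs 1 to 5 mm below this point.
- seal (a joint): Compression of the rubber seal ring on the neck's rim, m: 0 free, grows as the cap's flange presses it down, about 0.002 at the thread's end stop, at most 0.0029. Stiffness 4.5 N per mm.
- espresso_maker: The fixed steam espresso maker, black and steel, 165 x 156 mm, flat top at 170 mm, neck rim at 197.5 mm. Origin on the counter under the neck's axis; x to its back, y to its left. White marks before and behind the neck show the x line. Steam pipe on its left side; the filter holder's handle sticks out in front, 90 mm up.
- boiler_cap: The boiler cap; origin at the bottom of its plug, x along the grip bar, z up. Held firmly and pressed on the thread it gives some 15 N per mm of hand travel down and 25 sideways; 3 to 5 N is a light pressure.
- sugar_bowl: Bystander: small white bowl, 72 mm across, 35 mm tall, origin at its underside.
- coffee_tin: Bystander: blue-lidded tin, 104 mm across, 147 mm tall, origin at its underside.
- flower_mug: Bystander: white mug with flowers, 94 mm tall, origin at its underside.
- green_mug: Bystander: green mug, 96 mm tall, origin at its underside.
- thread_start (a point): Point on the neck's axis 11.5 mm below the rim; axes as neck_mouth. The thread's start (an opening in the land, hidden once the cap is on, its angle not given) is 0.25 to 1.15 rad counter-clockwise of the rest position with the bar along x. Turning back, the cap climbs 3.5 mm per rad; 0.11 rad past the start its lugs are free to drop about 9 mm, to 2 mm above this point, into an opening where they can turn only 0.2 rad before a stop.
- thread_end (a point): Point on the neck's axis 14.5 mm below the rim; axes alike. Clockwise from the opening the cap sinks 3.5 mm per rad, meets the seal 0.5 rad past the thread start and an end stop at 1.2 rad (cap_lugs 12 mm below the rim). Snug: from 1.0 rad to the end stop, where the torque, under 0.15 N m before, climbs steeply (stop by 0.3 N m); the cap then stays by itself. Without having dropped in, turning clockwise only meets a stop.
- jam_jar: Bystander: jam jar with white lid, 64 mm across, 87 mm tall.
- lemon: Bystander: a lemon, 71 mm long.
- teaspoon: Bystander: metal teaspoon, 130 mm long, lying flat.
- coffee_scoop: Bystander: metal measuring spoon, 106 mm long, lying flat.

How it is judged (in metres and radians):
On the way, in this order (a step that is already met when the one before it is completed fails the run):
1. the cap rests upright on top of the thread, on the neck's axis, its grip bar front to back (within 0.3 rad) (horizontal distance between cap_lugs and neck_mouth below 0.003 m and z of cap_lugs in the frame of neck_mouth between -0.006 and 0.001 m and angle between the x axis of cap_grip and the x axis of neck_mouth, either way round below 0.3 rad and angle between cap_grip's own z axis and vertical below 0.12 rad and contact force between boiler_cap and espresso_maker above 0.3 N), for 0.2 s.
2. turned back, the cap has dropped into the thread start (lugs at least 7 mm below the rim), the seal not yet pressed (z of cap_lugs in the frame of neck_mouth below -0.007 m and horizontal distance between cap_lugs and neck_mouth below 0.003 m and value of joint seal below 0.0006 m), for 0.1 s.
At the end, for the whole second after the job is handed in: the cap is screwed down level on the neck (axis within 3 mm, tilt under 0.06 rad) and, let go and at rest, holds the seal compressed by more than 1.2 mm (value of joint seal above 0.0012 m and horizontal distance between cap_lugs and neck_mouth below 0.003 m and angle between cap_grip's own z axis and vertical below 0.06 rad and linear speed of boiler_cap below 0.01 m/s and contact force between boiler_cap and the fingers below 0.1 N); the robot touches nothing.
It fails at once if the cap is forced: more than 75 N between the cap and the machine (seal, thread and stops summed) (contact force between boiler_cap and espresso_maker above 75 N).
It fails at once if a bystander is shoved or knocked over (moved by more than 30 mm) (distance of any of sugar_bowl, coffee_tin, flower_mug, green_mug, jam_jar, lemon, teaspoon, coffee_scoop from where it was at the start of the episode above 0.03 m).
It also fails if it takes over 61 s, if anything falls off the work surface, if the arm or the gripper's body presses on something with over 40 N, if the wrist force passes 120 N, or if a joint passes its speed limit or range.

## Working session

There is one attempt and no reset: what is moved stays moved. The work goes in short steps, Python scripts to look and compute and a tool call to move; the robot and the scene stay as the last step left them, time stands still between calls to the robot, and variables do not carry over. Pictures are saved under pics/ and viewed, on a budget of 10 in all, crops included, one or two more only if the job needs it, and the job is handed in when it is done.

Besides the shell and the picture viewer there is one more tool, called after "Emit:" as name(argument=value, ...) on one line, values as JSON. move_arm: Moves the arm, as the interface text tells. Shifts and turns lie within -1 to 1; 1 stands for 100 mm of shift or pi/2 rad of turn. Its arguments: {"type":"object","properties":{"motion":{"type":"array"}},"required":["motion"]}

```bash
mkdir -p pics; ls; python3 - <<'E'
from workcell import telemetry, optics, order, ctrl
import cv2, numpy as np
o=telemetry.get_obs(); print(o, ctrl.grip_point_offset)
ims=[]
for c in ["side","top"]:
    im=optics.get_image(c); ims.append(im[:,:,::-1])
    for q in ["cap_grip","neck_mouth","espresso_maker"]:
        for d in optics.landmark_of(c,q)[:2]: print(c,q,np.round(d["location"],1),round(d["confidence"],2))
cv2.imwrite("pics/side.png",ims[0]);cv2.imwrite("pics/top.png",ims[1])
E
```

```text
pics
{'t': 0.0, 'qpos': array([ 1.23497271e+00,  4.23839787e-01,  1.63069640e+00, -8.03109735e-06,
        1.08860801e+00, -1.89680012e-02]), 'qvel': array([-0.00210511,  0.00033658,  0.00027359, -0.00286294,  0.00114397,
       -0.00122185]), 'joint_torque': array([-2.49952527e-04, -5.44649148e+01, -2.73659384e+01,  6.42934721e-02,
        2.29060685e-02, -1.43394800e-04]), 'ee_pos': array([194.49792518, 593.33210269, 198.39987814]), 'orientation': array([-4.95588163e-01, -3.10198562e+00,  2.40067410e-03]), 'ft_force': array([ 0.6258744 , -0.01030403, -1.18469254]), 'moment': array([ 0.01023542, -0.01133418, -0.01117798]), 'width': 87.36771025371745} 18.700000000000003
side cap_grip [467.1 -39.8  47.2] 0.9
side cap_grip [ 4.718e+02 -4.090e+01 -1.000e-01] 0.69
side neck_mouth [487.1 184.6 199.9] 0.9
side espresso_maker [488.7 181.8  -0.7] 0.81
top cap_grip [473.  -39.2  54. ] 0.89
top neck_mouth [490.  178.9 196.1] 0.98
```

View pics/side.png

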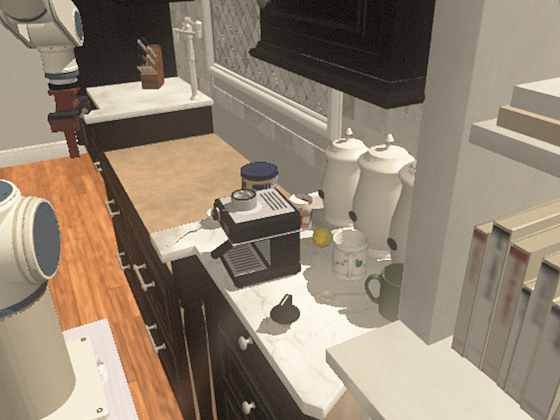

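View pics/top.png

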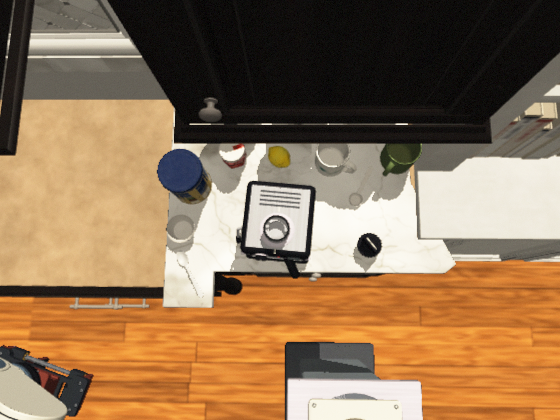

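```bash
cat > h.py <<'E'
from workcell import telemetry, optics, order, ctrl
import cv2, numpy as np
from scipy.spatial.transform import Rotation as Rot
def state():
    o=telemetry.get_obs(); R=Rot.from_rotvec(o["orientation"]).as_matrix()
    return o,R,np.arctan2(R[1,1],R[0,1])
def show():
    o,R,az=state(); print("t",round(o["t"],2),"pos",np.round(o["ee_pos"],1),"az",round(az,3),"tilt",np.round(R[:2,2],3),"q",np.round(o["qpos"],2),"F",np.round(o["ft_force"],1),"M",np.round(o["moment"],2),"w",round(o["width"],1))
def plan(p,az,grip):
    "rows to world TCP p with tool y at azimuth az, tool down"
    o,R,a=state(); x=o["ee_pos"].copy(); d=az-a; n=max(1,int(np.ceil(max(abs(d)/.12,np.linalg.norm(p-x)/40)))); 
    R=R.copy()
    for i in range(n):
        s=R.T@((p-x)/n)/100; print([grip,[round(float(v),3) for v in s],round(-d/n/(np.pi/2),3)])
        R=Rot.from_euler('z',d/n).as_matrix()@R
def warp(cam,img,c,z,half,yaw=0,px=300):
    "orthographic view of plane at height z about c; up = world x (rotated yaw), left = y"
    K=optics.camera_info(cam); M=K["mtx"]@np.c_[K["R"],K["t"]]
    co,si=np.cos(yaw),np.sin(yaw); g=np.array([[-1,-1],[-1,1],[1,1],[1,-1]])*half
    W=np.array([[c[0]+co*a-si*b,c[1]+si*a+co*b,z,1] for a,b in g]); q=(M@W.T).T; q=q[:,:2]/q[:,2:]
    d=np.float32([[px*(half-b)/(2*half),px*(half-a)/(2*half)] for a,b in g])
    return cv2.warpPerspective(img,cv2.getPerspectiveTransform(np.float32(q),d),(px,px),flags=cv2.INTER_CUBIC)
E
python3 - <<'E'
from h import *
im=cv2.imread("pics/top.png")
cv2.imwrite("pics/w.png",np.hstack([warp("top",im,(470,-40),62,60,px=400),warp("top",im,(520,180),170,120,px=400)]))
o,R,az=state(); K=optics.camera_info("wrist"); C=-K["R"].T@K["t"]
print("cam in tool",R.T@(C-o["ee_pos"]),"axis in tool",R.T@K["R"].T,K["mtx"])
plan(np.array([440,-40,250.]),az,1)
E
```

```text
cam in tool [  79.74933682   -0.66158538 -186.3205298 ] axis in tool [[-7.82314758e-05 -9.57172896e-01 -2.89516911e-01]
 [ 9.99999412e-01  2.38280753e-04 -1.05799453e-03]
 [ 1.08167000e-03 -2.89516823e-01  9.57172314e-01]] [[325.1922621    0.         280.21424114]
 [  0.         325.1922621  209.79633456]
 [  0.           0.           1.        ]]
[1, [-0.239, -0.292, -0.028], np.float64(-0.0)]
[1, [-0.239, -0.292, -0.028], np.float64(-0.0)]
[1, [-0.239, -0.292, -0.028], np.float64(-0.0)]
[1, [-0.239, -0.292, -0.028], np.float64(-0.0)]
[1, [-0.239, -0.292, -0.028], np.float64(-0.0)]
[1, [-0.239, -0.292, -0.028], np.float64(-0.0)]
[1, [-0.239, -0.292, -0.028], np.float64(-0.0)]
[1, [-0.239, -0.292, -0.028], np.float64(-0.0)]
[1, [-0.239, -0.292, -0.028], np.float64(-0.0)]
[1, [-0.239, -0.292, -0.028], np.float64(-0.0)]
[1, [-0.239, -0.292, -0.028], np.float64(-0.0)]
[1, [-0.239, -0.292, -0.028], np.float64(-0.0)]
[1, [-0.239, -0.292, -0.028], np.float64(-0.0)]
[1, [-0.239, -0.292, -0.028], np.float64(-0.0)]
[1, [-0.239, -0.292, -0.028], np.float64(-0.0)]
[1, [-0.239, -0.292, -0.028], np.float64(-0.0)]
[1, [-0.239, -0.292, -0.028], np.float64(-0.0)]
[1, [-0.239, -0.292, -0.028], np.float64(-0.0)]
```

View pics/w.png

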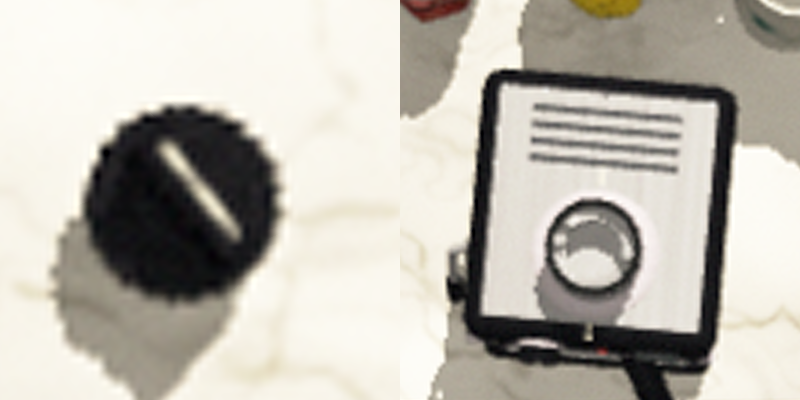

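Emit:
move_arm(motion=[[1,[-0.24,-0.29,-0.06],0],[1,[-0.24,-0.29,-0.06],0],[1,[-0.24,-0.29,-0.06],0],[1,[-0.24,-0.29,-0.06],0],[1,[-0.24,-0.29,-0.06],0]])

```text
t: 0.82
ee_pos: [263.0, 418.4, 227.4]
orientation: [-0.483, -3.103, -0.001]
ft_force: [0.6, -0.2, -0.3]
width: 87.8
```

Emit:
move_arm(motion=[[1,[-0.24,-0.29,-0.06],0],[1,[-0.24,-0.29,-0.06],0],[1,[-0.24,-0.29,-0.06],0],[1,[-0.24,-0.29,-0.06],0],[1,[-0.24,-0.29,-0.06],0]])

```text
t: 1.23
ee_pos: [334.5, 235.4, 259.2]
orientation: [0.478, 3.104, 0.004]
ft_force: [1.9, 0.1, 0.7]
width: 87.9
```

```bash
python3 - <<'E'
from h import *
show()
plan(np.array([471,-40,200.]),2.246,1)
E
```

```text
t 1.23 pos [334.5 235.4 259.2] az 1.265 tilt [0.001 0.002] q [ 0.58  0.01  2.01  0.    1.11 -0.68] F [1.9 0.1 0.7] M [ 0.04 -0.02 -0.05] w 87.9
[1, [-0.237, -0.246, 0.065], np.float64(-0.069)]
[1, [-0.208, -0.271, 0.065], np.float64(-0.069)]
[1, [-0.178, -0.292, 0.065], np.float64(-0.069)]
[1, [-0.145, -0.309, 0.065], np.float64(-0.069)]
[1, [-0.111, -0.323, 0.065], np.float64(-0.069)]
[1, [-0.075, -0.333, 0.065], np.float64(-0.069)]
[1, [-0.038, -0.34, 0.065], np.float64(-0.069)]
[1, [-0.001, -0.342, 0.065], np.float64(-0.069)]
[1, [0.036, -0.34, 0.065], np.float64(-0.069)]
```

Emit:
move_arm(motion=[[1,[-0.24,-0.25,0.0],-0.07],[1,[-0.21,-0.27,0.0],-0.07],[1,[-0.18,-0.29,0.06],-0.07],[1,[-0.14,-0.31,0.08],-0.07],[1,[-0.11,-0.32,0.08],-0.07]])

```text
t: 1.65
ee_pos: [406.4, 88.0, 243.1]
orientation: [-0.333, 3.112, 0.007]
ft_force: [0.2, 0.1, -0.4]
width: 87.6
```

Emit:
move_arm(motion=[[1,[-0.075,-0.33,0.08],-0.07],[1,[-0.04,-0.34,0.08],-0.07],[1,[0.0,-0.34,0.08],-0.07],[1,[0.04,-0.34,0.08],-0.07],[1,[0,0,0],0]])

```text
t: 2.07
ee_pos: [465.2, -40.1, 212.0]
orientation: [-1.008, 2.958, -0.001]
ft_force: [0.3, -0.4, 0.1]
width: 87.9
```

```bash
python3 - <<'E'
from h import *
im=optics.get_image("wrist")[:,:,::-1].copy(); show()
for d in optics.landmark_of("wrist","cap_grip")[:2]: print(d)
# undistort equidistant fisheye, orthographic view at z=62
K=optics.camera_info("wrist"); f,cx,cy=K["mtx"][0,0],K["mtx"][0,2],K["mtx"][1,2]
def proj(X):
    c=K["R"]@X.T+K["t"][:,None]; th=np.arctan2(np.hypot(c[0],c[1]),c[2]); ph=np.arctan2(c[1],c[0])
    return cx+f*th*np.cos(ph), cy+f*th*np.sin(ph)
g=np.linspace(50,-50,400); A,B=np.meshgrid(470+g,-40+g,indexing='ij')
u,v=proj(np.c_[A.ravel(),B.ravel(),np.full(A.size,62.)])
w=cv2.remap(im,np.float32(u.reshape(A.shape)),np.float32(v.reshape(A.shape)),cv2.INTER_CUBIC)
cv2.imwrite("pics/wr1.png",w)
m=(w.min(2)>150).astype(np.uint8)
n,l,s,c=cv2.connectedComponentsWithStats(m)
for i in range(1,n):
    if 50<s[i,4]<6000:
        p=np.argwhere(l==i); cc=p.mean(0); e,V=np.linalg.eigh(np.cov(p.T)); d=-V[:,1]
        print(s[i],"ctr",470+50-cc[0]/4,-40+50-cc[1]/4,"az",np.arctan2(d[1],d[0]),"len",np.sqrt(12*e)/4)
E
```

```text
t 2.12 pos [464.1 -38.5 212.2] az 2.221 tilt [0.015 0.006] q [-0.11  0.16  1.97  0.01  1.   -2.34] F [ 0.2  0.4 -0.8] M [0.1  0.02 0.04] w 88.0
{'location': [470.2, -41.4, 48.4], 'confidence': 0.73}
[ 148  143   88  109 1278] ctr 470.8732394366197 -37.804577464788736 az 0.6707757380057335 len [ 2.39316595 33.4638324 ]
```

View pics/wr1.png

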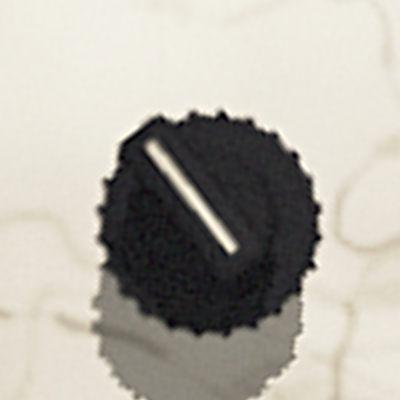

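```bash
cat >> h.py <<'E'
def line(z=62,c=(470,-40),half=50,thr=150,save=None,imgs=1):
    "wrist picture seen orthographically on plane z; bright slim line on it"
    K=optics.camera_info("wrist"); im=optics.get_image("wrist")[:,:,::-1].copy()
    f,cx,cy=K["mtx"][0,0],K["mtx"][0,2],K["mtx"][1,2]
    g=np.linspace(half,-half,400); A,B=np.meshgrid(c[0]+g,c[1]+g,indexing='ij')
    X=np.c_[A.ravel(),B.ravel(),np.full(A.size,float(z))]; q=K["R"]@X.T+K["t"][:,None]
    th=np.arctan2(np.hypot(q[0],q[1]),q[2]); ph=np.arctan2(q[1],q[0])
    w=cv2.remap(im,np.float32((cx+f*th*np.cos(ph)).reshape(A.shape)),np.float32((cy+f*th*np.sin(ph)).reshape(A.shape)),cv2.INTER_CUBIC)
    if save: cv2.imwrite(save,w)
    n,l,s,_=cv2.connectedComponentsWithStats((w.min(2)>thr).astype(np.uint8)); k=half/200
    for i in range(1,n):
        p=np.argwhere(l==i)
        if len(p)<60: continue
        cc=p.mean(0); e,V=np.linalg.eigh(np.cov(p.T)); d=-V[:,1]; L=np.sqrt(12*abs(e))*k
        if L[0]<6 and L[1]>5: print("line ctr",np.round([c[0]+half-cc[0]*k,c[1]+half-cc[1]*k],1),"az",round(np.arctan2(d[1],d[0]),3),"len",np.round(L,1))
    return w
E
python3 - <<'E'
from h import *
show(); line(); line(); show()
plan(np.array([471,-39,110.]),2.242,1)
E
```

```text
t 2.17 pos [463.5 -37.1 212.4] az 2.219 tilt [0.015 0.006] q [-0.11  0.16  1.97  0.01  1.   -2.34] F [ 0.2  0.7 -0.6] M [0.12 0.1  0.01] w 88.0
line ctr [472.6 -41.2] az 0.677 len [ 2.4 33.9]
line ctr [472.7 -41.1] az 0.676 len [ 2.4 33.9]
t 2.27 pos [463.1 -35.5 212.8] az 2.222 tilt [0.015 0.006] q [-0.11  0.16  1.97  0.01  1.   -2.33] F [ 0.2  0.  -0.2] M [ 0.08 -0.    0.03] w 87.5
[1, [-0.008, -0.024, 0.343], np.float64(-0.004)]
[1, [-0.008, -0.024, 0.343], np.float64(-0.004)]
[1, [-0.008, -0.024, 0.343], np.float64(-0.004)]
```

Emit:
move_arm(motion=[[1,[-0.01,-0.035,0.33],-0.005],[1,[-0.01,-0.035,0.33],-0.005],[1,[-0.01,-0.03,0.3],-0.005],[1,[0,0,0],0],[1,[0,0,0],0]])

```text
t: 2.68
ee_pos: [475.4, -35.2, 118.8]
orientation: [-1.037, 2.939, -0.003]
ft_force: [-0.4, -0.2, 0.5]
width: 87.7
```

```bash
python3 - <<'E'
from h import *
show(); line(save="pics/wr2.png"); show()
plan(np.array([472.3,-40.8,34.5]),2.245,1)
E
```

```text
t 2.68 pos [475.4 -35.2 118.8] az 2.249 tilt [0.024 0.006] q [-0.11  0.32  2.03  0.01  0.77 -2.36] F [-0.4 -0.2  0.5] M [ 0.09  0.07 -0.07] w 87.7
line ctr [472.7 -41.2] az 0.679 len [ 2.4 33.3]
t 2.73 pos [475.2 -35.2 119. ] az 2.249 tilt [0.024 0.006] q [-0.11  0.32  2.03  0.01  0.77 -2.36] F [-1.1  0.3  0. ] M [ 0.06  0.07 -0.04] w 87.8
[1, [0.026, -0.006, 0.281], np.float64(0.001)]
[1, [0.026, -0.006, 0.281], np.float64(0.001)]
[1, [0.026, -0.006, 0.281], np.float64(0.001)]
```

Emit:
move_arm(motion=[[1,[0.03,-0.01,0.2],0],[1,[0.03,-0.01,0.2],0],[1,[0.02,0,0.2],0],[1,[0,0,0.1],0],[1,[0,0,0.0],0]])

```text
t: 3.15
ee_pos: [478.9, -39.1, 57.1]
orientation: [-1.035, 2.924, -0.014]
ft_force: [-0.9, -1.1, 0.1]
width: 87.7
```

```bash
python3 - <<'E'
from h import *
show()
plan(np.array([472.5,-41,35]),2.248,1)
E
```

```text
t 3.15 pos [478.9 -39.1  57.1] az 2.251 tilt [0.041 0.005] q [-0.11  0.43  2.06  0.02  0.61 -2.38] F [-0.9 -1.1  0.1] M [ 0.08  0.08 -0.06] w 87.7
[1, [0.07, 0.031, 0.218], np.float64(0.002)]
```

Emit:
move_arm(motion=[[1,[0.05,0.02,0.05],0],[1,[0.03,0.01,0.05],0],[1,[0.02,0.01,0.05],0],[1,[0,0,0.05],0],[1,[0,0,0.0],0]])

```text
t: 3.57
ee_pos: [472.0, -42.1, 40.1]
orientation: [-1.033, 2.917, -0.019]
ft_force: [0.8, 0.5, 0.6]
width: 87.6
```

```bash
python3 - <<'E'
from h import *
show()
plan(np.array([472.5,-41,35]),2.248,1)
E
```

```text
t 3.57 pos [472.  -42.1  40.1] az 2.251 tilt [0.049 0.004] q [-0.12  0.46  2.09  0.02  0.55 -2.39] F [0.8 0.5 0.6] M [ 0.06  0.05 -0.  ] w 87.6
[1, [-0.009, 0.007, 0.051], np.float64(0.002)]
```

Emit:
move_arm(motion=[[1,[0,0,-0.08],0],[1,[0,0,-0.08],0],[1,[0,0,-0.08],0],[1,[0,0,-0.08],0],[1,[0,0,-0.08],0]])

```text
t: 3.98
ee_pos: [469.5, -42.3, 83.1]
orientation: [-1.033, 2.918, -0.018]
ft_force: [0.7, 0.3, 0.4]
width: 88.0
```

Emit:
move_arm(motion=[[1,[0,0,-0.08],0],[1,[0,0,-0.08],0],[1,[0,0,-0.08],0],[1,[0,0,-0.08],0],[1,[0,0,0],0]])

```text
t: 4.4
ee_pos: [469.6, -42.7, 122.1]
orientation: [-1.032, 2.913, -0.022]
ft_force: [0.6, 0.1, 0.2]
width: 88.1
```

```bash
python3 - <<'E'
from h import *
show()
plan(np.array([472.5,-41,37]),2.248,1)
E
```

```text
t 4.4 pos [469.6 -42.7 122.1] az 2.251 tilt [0.053 0.004] q [-0.12  0.3   2.06  0.01  0.74 -2.38] F [0.6 0.1 0.2] M [0.06 0.02 0.04] w 88.1
[1, [0.001, 0.007, 0.284], np.float64(0.001)]
[1, [0.001, 0.007, 0.284], np.float64(0.001)]
[1, [0.001, 0.007, 0.284], np.float64(0.001)]
```

Emit:
move_arm(motion=[[1,[0,0,0],0],[1,[0,0,0],0],[1,[0,0,0],0],[1,[0,0,0],0],[1,[0,0,0],0]])

```text
t: 4.82
ee_pos: [469.1, -42.6, 121.8]
orientation: [-1.032, 2.914, -0.022]
ft_force: [-0.7, -0.2, -0.1]
width: 87.8
```

```bash
python3 - <<'E'
from h import *
show()
E
```

```text
t 4.82 pos [469.1 -42.6 121.8] az 2.251 tilt [0.052 0.004] q [-0.12  0.3   2.06  0.01  0.74 -2.38] F [-0.7 -0.2 -0.1] M [0.09 0.06 0.07] w 87.8
```

Emit:
move_arm(motion=[[1,[0,0,-0.4],0],[1,[0,0,-0.4],0],[1,[0,0,-0.4],0],[1,[0,0,-0.4],0]])

```text
t: 5.15
ee_pos: [453.9, -42.4, 275.2]
orientation: [-1.04, 2.937, -0.002]
ft_force: [1.0, -1.0, 0.4]
width: 87.6
```

```bash
python3 - <<'E'
from h import *
show()
E
```

```text
t 5.15 pos [453.9 -42.4 275.2] az 2.251 tilt [0.025 0.007] q [-0.13  0.06  1.92  0.01  1.13 -2.38] F [ 1.  -1.   0.4] M [ 0.06 -0.01  0.07] w 87.6
```

Emit:
move_arm(motion=[[1,[0,0,-0.4],0],[1,[0,0,-0.4],0],[1,[0,0,-0.4],0],[1,[0,0,0],0]])

```text
t: 5.48
ee_pos: [451.5, -43.4, 407.5]
orientation: [-1.037, 2.93, -0.009]
ft_force: [0.6, -0.4, 0.8]
width: 87.8
```

```bash
python3 - <<'E'
from h import *
show()
E
```

```text
t 5.48 pos [451.5 -43.4 407.5] az 2.251 tilt [0.033 0.006] q [-0.13 -0.05  1.74  0.01  1.42 -2.38] F [ 0.6 -0.4  0.8] M [ 0.07 -0.   -0.  ] w 87.8
```

Emit:
move_arm(motion=[[1,[0,0,0.1],0],[1,[0,0,0.1],0],[1,[0,0,0.1],0],[1,[0,0,0.1],0],[1,[0,0,0.1],0]])

```text
t: 5.9
ee_pos: [452.7, -43.0, 351.2]
orientation: [-1.037, 2.931, -0.008]
ft_force: [0.1, -0.5, 0.3]
width: 87.8
```

Emit:
move_arm(motion=[[1,[0,0,0.1],0],[1,[0,0,0.1],0],[1,[0,0,0.1],0],[1,[0,0,0.1],0],[1,[0,0,0.1],0]])

```text
t: 6.32
ee_pos: [445.2, -41.4, 282.2]
orientation: [-1.045, 2.952, 0.01]
ft_force: [-0.0, 0.3, -0.1]
width: 88.2
```

```bash
python3 - <<'E'
from h import *
show()
E
```

```text
t 6.32 pos [445.2 -41.4 282.2] az 2.251 tilt [0.007 0.009] q [-0.13  0.05  1.92  0.01  1.17 -2.38] F [-0.   0.3 -0.1] M [ 0.06 -0.01  0.  ] w 88.2
```

Emit:
move_arm(motion=[[1,[-0.05,-0.04,0.1],0],[1,[-0.05,-0.04,0.1],0],[1,[-0.05,-0.04,0.1],0],[1,[-0.05,-0.04,0.1],0],[1,[0,0,0.1],0]])

```text
t: 6.73
ee_pos: [460.4, -39.3, 213.8]
orientation: [1.043, -2.949, -0.028]
ft_force: [0.7, -0.1, -0.1]
width: 87.8
```

Emit:
move_arm(motion=[[1,[0,0,0.1],0],[1,[0,0,0.1],0],[1,[0,0,0.1],0],[1,[0,0,0.1],0],[1,[0,0,0],0]])

```text
t: 7.15
ee_pos: [445.5, -36.9, 155.4]
orientation: [1.035, -2.923, -0.048]
ft_force: [-0.4, 0.8, -0.3]
width: 88.1
```

```bash
python3 - <<'E'
from h import *
show()
plan(np.array([472.5,-41,36]),2.248,1)
E
```

```text
t 7.15 pos [445.5 -36.9 155.4] az 2.251 tilt [-0.048  0.016] q [-0.12  0.25  2.01  0.01  0.93 -2.38] F [-0.4  0.8 -0.3] M [0.11 0.01 0.05] w 88.1
[1, [-0.054, -0.063, 0.295], np.float64(0.0)]
[1, [-0.054, -0.063, 0.295], np.float64(0.0)]
[1, [-0.054, -0.063, 0.295], np.float64(0.0)]
[1, [-0.054, -0.063, 0.295], np.float64(0.0)]
```

Emit:
move_arm(motion=[[1,[-0.08,-0.07,0.2],0],[1,[-0.06,-0.06,0.2],0],[1,[-0.04,-0.04,0.2],0],[1,[0,0,0.1],0],[1,[0,0,0],0]])

```text
t: 7.57
ee_pos: [458.6, -36.6, 74.3]
orientation: [1.03, -2.911, -0.058]
ft_force: [-0.0, 0.0, 0.2]
width: 87.6
```

```bash
python3 - <<'E'
from h import *
show()
plan(np.array([472.5,-41,36]),2.248,1)
E
```

```text
t 7.57 pos [458.6 -36.6  74.3] az 2.25 tilt [-0.063  0.017] q [-0.11  0.42  2.02  0.01  0.77 -2.37] F [-0.   0.   0.2] M [ 0.06 -0.01 -0.01] w 87.6
[1, [-0.047, -0.071, 0.186], np.float64(0.001)]
[1, [-0.047, -0.071, 0.186], np.float64(0.001)]
```

Emit:
move_arm(motion=[[1,[0,0,-0.2],0],[1,[0,0,-0.2],0],[1,[0,0,-0.2],0],[1,[0,0,0],0],[1,[0,0,0],0]])

```text
t: 7.98
ee_pos: [455.4, -36.9, 131.6]
orientation: [1.025, -2.897, -0.068]
ft_force: [-0.1, 0.4, -0.5]
width: 88.0
```

```bash
python3 - <<'E'
from h import *
show()
E
```

```text
t 7.98 pos [455.4 -36.9 131.6] az 2.25 tilt [-0.078  0.019] q [-0.11  0.32  1.99  0.01  0.91 -2.37] F [-0.1  0.4 -0.5] M [ 0.06  0.01 -0.04] w 88.0
```

Emit:
move_arm(motion=[[1,[-0.06,-0.08,0.3],0],[1,[-0.06,-0.08,0.3],0],[1,[0,0,0],0],[1,[0,0,0],0]])

```text
t: 8.32
ee_pos: [469.3, -40.5, 68.1]
orientation: [1.026, -2.898, -0.067]
ft_force: [0.7, -0.6, -0.3]
width: 87.7
```

```bash
python3 - <<'E'
from h import *
show()
plan(np.array([472.5,-41,36]),2.248,1)
E
```

```text
t 8.32 pos [469.3 -40.5  68.1] az 2.25 tilt [-0.078  0.019] q [-0.12  0.45  1.99  0.01  0.78 -2.38] F [ 0.7 -0.6 -0.3] M [ 0.02 -0.09 -0.  ] w 87.7
[1, [-0.037, -0.045, 0.318], np.float64(0.001)]
```

Emit:
move_arm(motion=[[1,[0,0,-0.08],0],[1,[0,0,-0.08],0],[1,[0,0,-0.08],0],[1,[0,0,-0.08],0],[1,[0,0,0],0]])

```text
t: 8.73
ee_pos: [470.9, -40.9, 106.3]
orientation: [1.026, -2.898, -0.067]
ft_force: [0.7, 0.4, 0.5]
width: 88.2
```

```bash
python3 - <<'E'
from h import *
show()
E
```

```text
t 8.73 pos [470.9 -40.9 106.3] az 2.25 tilt [-0.077  0.019] q [-0.12  0.38  1.97  0.01  0.87 -2.38] F [0.7 0.4 0.5] M [ 0.05 -0.04  0.01] w 88.2
```

Emit:
move_arm(motion=[[1,[0.155,0.125,0],0],[1,[0.155,0.125,0],0],[1,[0.155,0.125,0],0],[1,[0,0,0],0],[1,[0,0,0],0]])

```text
t: 9.15
ee_pos: [413.7, -41.4, 116.6]
orientation: [1.03, -2.909, -0.058]
ft_force: [0.7, 0.2, 1.0]
width: 88.0
```

```bash
python3 - <<'E'
from h import *
show()
E
```

```text
t 9.15 pos [413.7 -41.4 116.6] az 2.251 tilt [-0.064  0.017] q [-0.14  0.28  2.09  0.01  0.83 -2.39] F [0.7 0.2 1. ] M [0.08 0.02 0.06] w 88.0
```

Emit:
move_arm(motion=[[1,[-0.06,-0.05,0],0],[1,[-0.06,-0.05,0],0],[1,[-0.06,-0.05,0],0],[1,[-0.06,-0.05,0],0],[1,[0,0,0],0]])

```text
t: 9.57
ee_pos: [453.5, -42.3, 116.0]
orientation: [1.033, -2.915, -0.054]
ft_force: [0.2, -0.3, 0.1]
width: 87.9
```

```bash
python3 - <<'E'
from h import *
show()
E
```

```text
t 9.57 pos [453.5 -42.3 116. ] az 2.251 tilt [-0.057  0.016] q [-0.13  0.33  2.02  0.01  0.85 -2.39] F [ 0.2 -0.3  0.1] M [ 0.04  0.01 -0.02] w 87.9
```

Emit:
move_arm(motion=[[1,[0.155,0.125,0],0],[1,[0.155,0.125,0],0],[1,[0.155,0.125,0],0],[1,[0,0,0],0],[1,[0,0,0],0]])

```text
t: 9.98
ee_pos: [396.4, -42.5, 118.1]
orientation: [1.034, -2.915, -0.054]
ft_force: [-0.3, -0.2, 0.5]
width: 88.0
```

Emit:
move_arm(motion=[[1,[-0.06,-0.05,0],0],[1,[-0.06,-0.05,0],0],[1,[-0.06,-0.05,0],0],[1,[-0.06,-0.05,0],0],[1,[0,0,0],0]])

```text
t: 10.4
ee_pos: [436.2, -43.2, 116.2]
orientation: [1.036, -2.918, -0.051]
ft_force: [0.7, -0.1, 1.3]
width: 87.6
```

```bash
python3 - <<'E'
from h import *
show()
E
```

```text
t 10.4 pos [436.2 -43.2 116.2] az 2.252 tilt [-0.053  0.016] q [-0.13  0.31  2.05  0.01  0.83 -2.39] F [ 0.7 -0.1  1.3] M [ 0.05  0.03 -0.03] w 87.6
```

Emit:
move_arm(motion=[[1,[-0.06,-0.05,0],0],[1,[-0.06,-0.05,0],0],[1,[-0.06,-0.05,0],0],[1,[-0.06,-0.05,0],0],[1,[0,0,0],0]])

```text
t: 10.82
ee_pos: [472.2, -43.6, 113.9]
orientation: [1.036, -2.918, -0.051]
ft_force: [0.4, 0.4, -0.5]
width: 87.4
```

```bash
python3 - <<'E'
from h import *
show()
E
```

```text
t 10.82 pos [472.2 -43.6 113.9] az 2.252 tilt [-0.053  0.016] q [-0.12  0.36  1.98  0.01  0.86 -2.39] F [ 0.4  0.4 -0.5] M [ 0.05 -0.01 -0.04] w 87.4
```

Emit:
move_arm(motion=[[1,[0,0,0.2],0],[1,[0,0,0.2],0],[1,[0,0,0.2],0],[1,[0,0,0.1],0],[1,[0,0,0],0]])

```text
t: 11.23
ee_pos: [471.3, -42.7, 42.7]
orientation: [1.038, -2.922, -0.048]
ft_force: [-0.6, -1.0, 0.5]
width: 87.8
```

```bash
python3 - <<'E'
from h import *
show()
E
```

```text
t 11.23 pos [471.3 -42.7  42.7] az 2.253 tilt [-0.049  0.015] q [-0.12  0.48  2.02  0.01  0.69 -2.39] F [-0.6 -1.   0.5] M [ 0.06  0.05 -0.01] w 87.8
```

Emit:
move_arm(motion=[[1,[0,0,-0.05],0],[1,[0,0,-0.05],0],[1,[0,0,-0.05],0],[1,[0,0,-0.05],0],[1,[0,0,0],0]])

```text
t: 11.65
ee_pos: [473.6, -43.2, 67.2]
orientation: [1.038, -2.923, -0.046]
ft_force: [1.1, -0.0, -0.2]
width: 87.6
```

```bash
python3 - <<'E'
from h import *
show()
E
```

```text
t 11.65 pos [473.6 -43.2  67.2] az 2.253 tilt [-0.047  0.015] q [-0.12  0.44  2.01  0.01  0.74 -2.39] F [ 1.1 -0.  -0.2] M [0.01 0.   0.01] w 87.6
```

Emit:
move_arm(motion=[[1,[0,0,-0.1],0],[1,[0,0,-0.1],0],[1,[0,0,-0.1],0],[1,[0,0,-0.1],0],[1,[0,0,-0.1],0]])

```text
t: 12.07
ee_pos: [476.2, -44.1, 123.2]
orientation: [1.039, -2.925, -0.045]
ft_force: [-0.4, 0.8, 0.5]
width: 87.9
```

Emit:
move_arm(motion=[[1,[0,0,-0.1],0],[1,[0,0,-0.1],0],[1,[0,0,-0.1],0],[1,[0,0,-0.1],0],[1,[0,0,-0.1],0]])

```text
t: 12.48
ee_pos: [479.2, -45.0, 181.7]
orientation: [1.041, -2.929, -0.041]
ft_force: [-0.6, -0.6, 0.3]
width: 88.2
```

```bash
python3 - <<'E'
from h import *
show()
E
```

```text
t 12.48 pos [479.2 -45.  181.7] az 2.253 tilt [-0.04   0.014] q [-0.12  0.26  1.93  0.01  1.   -2.38] F [-0.6 -0.6  0.3] M [ 0.09  0.02 -0.02] w 88.2
```

Emit:
move_arm(motion=[[1,[0,0,-0.1],0],[1,[0,0,-0.1],0],[1,[0,0,-0.1],0],[1,[0,0,-0.1],0],[1,[0,0,0],0]])

```text
t: 12.9
ee_pos: [481.9, -45.8, 231.5]
orientation: [1.043, -2.937, -0.035]
ft_force: [0.7, 0.3, -0.0]
width: 87.7
```

```bash
python3 - <<'E'
from h import *
show()
E
```

```text
t 12.9 pos [481.9 -45.8 231.5] az 2.253 tilt [-0.031  0.013] q [-0.13  0.19  1.88  0.01  1.1  -2.38] F [ 0.7  0.3 -0. ] M [ 0.07 -0.01  0.04] w 87.7
```

Emit:
move_arm(motion=[[1,[0,0,-0.1],0],[1,[0,0,-0.1],0],[1,[0,0,-0.1],0],[1,[0,0,-0.1],0],[1,[0,0,-0.1],0]])

```text
t: 13.32
ee_pos: [481.8, -46.3, 285.5]
orientation: [1.042, -2.935, -0.037]
ft_force: [-1.0, -0.8, -0.2]
width: 87.6
```

Emit:
move_arm(motion=[[1,[0,0,-0.1],0],[1,[0,0,-0.1],0],[1,[0,0,-0.1],0],[1,[0,0,-0.1],0],[1,[0,0,0],0]])

```text
t: 13.73
ee_pos: [484.4, -47.0, 332.6]
orientation: [1.043, -2.938, -0.034]
ft_force: [-0.1, -0.4, -0.5]
width: 87.6
```

```bash
python3 - <<'E'
from h import *
show()
E
```

```text
t 13.73 pos [484.4 -47.  332.6] az 2.253 tilt [-0.03   0.013] q [-0.13  0.09  1.76  0.01  1.32 -2.38] F [-0.1 -0.4 -0.5] M [0.11 0.02 0.  ] w 87.6
```

Emit:
move_arm(motion=[[1,[0,0,0.3],0],[1,[0,0,0.3],0],[1,[0,0,0],0],[1,[0,0,0],0]])

```text
t: 14.07
ee_pos: [484.5, -46.5, 273.9]
orientation: [1.045, -2.942, -0.031]
ft_force: [0.3, 0.5, 0.1]
width: 87.4
```

```bash
python3 - <<'E'
from h import *
show()
E
```

```text
t 14.07 pos [484.5 -46.5 273.9] az 2.253 tilt [-0.024  0.012] q [-0.13  0.14  1.83  0.01  1.19 -2.38] F [0.3 0.5 0.1] M [0.04 0.03 0.02] w 87.4
```

Emit:
move_arm(motion=[[1,[0,0,0.3],0],[1,[0,0,0.3],0],[1,[0,0,0],0],[1,[0,0,0],0]])

```text
t: 14.4
ee_pos: [486.4, -46.2, 217.7]
orientation: [1.047, -2.947, -0.027]
ft_force: [-0.2, 0.1, 1.0]
width: 88.1
```

```bash
python3 - <<'E'
from h import *
show()
E
```

```text
t 14.4 pos [486.4 -46.2 217.7] az 2.253 tilt [-0.019  0.011] q [-0.13  0.21  1.89  0.01  1.06 -2.38] F [-0.2  0.1  1. ] M [0.07 0.   0.01] w 88.1
```

Emit:
move_arm(motion=[[1,[0,0,0.3],0],[1,[0,0,0.3],0],[1,[0,0,0],0],[1,[0,0,0],0]])

```text
t: 14.73
ee_pos: [492.1, -46.4, 165.4]
orientation: [1.05, -2.957, -0.019]
ft_force: [0.1, -1.0, 0.8]
width: 87.8
```

Emit:
move_arm(motion=[[1,[0.035,0.06,0.3],0],[1,[0.035,0.06,0.3],0],[1,[0,0,0],0],[1,[0,0,0],0]])

```text
t: 15.07
ee_pos: [487.4, -42.0, 114.8]
orientation: [-1.048, 2.951, 0.008]
ft_force: [1.1, -0.0, 0.3]
width: 87.6
```

```bash
python3 - <<'E'
from h import *
show()
plan(np.array([472.5,-41,37]),2.249,1)
E
```

```text
t 15.07 pos [487.4 -42.  114.8] az 2.254 tilt [0.008 0.008] q [-0.12  0.35  1.99  0.01  0.79 -2.38] F [ 1.1 -0.   0.3] M [0.03 0.03 0.03] w 87.6
[1, [0.059, 0.05, 0.389], np.float64(0.001)]
[1, [0.059, 0.05, 0.389], np.float64(0.001)]
```

Emit:
move_arm(motion=[[1,[0.05,0.04,0.2],0],[1,[0.05,0.04,0.2],0],[1,[0,0,0],0],[1,[0,0,0],0]])

```text
t: 15.4
ee_pos: [484.4, -43.1, 84.5]
orientation: [-1.044, 2.938, -0.003]
ft_force: [1.0, 0.2, -0.5]
width: 87.9
```

```bash
python3 - <<'E'
from h import *
show()
plan(np.array([472.5,-41,37]),2.249,1)
E
```

```text
t 15.4 pos [484.4 -43.1  84.5] az 2.254 tilt [0.023 0.006] q [-0.12  0.39  2.03  0.01  0.7  -2.38] F [ 1.   0.2 -0.5] M [ 0.03  0.04 -0.  ] w 87.9
[1, [0.045, 0.048, 0.236], np.float64(0.002)]
[1, [0.045, 0.048, 0.236], np.float64(0.002)]
```

Emit:
move_arm(motion=[[1,[0.03,0.03,0],0],[1,[0.03,0.03,0],0],[1,[0.02,0.02,0],0],[1,[0,0,0],0]])

```text
t: 15.73
ee_pos: [477.5, -42.6, 90.6]
orientation: [-1.041, 2.93, -0.009]
ft_force: [-0.4, 0.1, -0.9]
width: 87.7
```

```bash
python3 - <<'E'
from h import *
show()
plan(np.array([472.5,-41,37]),2.249,1)
E
```

```text
t 15.73 pos [477.5 -42.6  90.6] az 2.254 tilt [0.032 0.005] q [-0.12  0.37  2.04  0.01  0.7  -2.38] F [-0.4  0.1 -0.9] M [0.06 0.08 0.02] w 87.7
[1, [0.022, 0.026, 0.267], np.float64(0.001)]
[1, [0.022, 0.026, 0.267], np.float64(0.001)]
```

Emit:
move_arm(motion=[[1,[0,0,0.2],0],[1,[0,0,0.2],0],[1,[0,0,0],0],[1,[0,0,0],0]])

```text
t: 16.07
ee_pos: [481.5, -42.7, 53.1]
orientation: [-1.039, 2.924, -0.014]
ft_force: [-0.4, 0.5, 0.2]
width: 87.6
```

```bash
python3 - <<'E'
from h import *
show()
plan(np.array([472.5,-41,36.5]),2.249,1)
E
```

```text
t 16.07 pos [481.5 -42.7  53.1] az 2.254 tilt [0.039 0.004] q [-0.12  0.44  2.05  0.02  0.6  -2.39] F [-0.4  0.5  0.2] M [0.08 0.01 0.01] w 87.6
[1, [0.065, 0.073, 0.163], np.float64(0.003)]
```

Emit:
move_arm(motion=[[1,[0.0,0.0,-0.2],0],[1,[0.0,0.0,-0.2],0],[1,[0,0,-0.2],0],[1,[0,0,0],0],[1,[0,0,0],0]])

```text
t: 16.48
ee_pos: [479.0, -42.9, 118.3]
orientation: [-1.04, 2.925, -0.013]
ft_force: [0.2, 0.8, 0.2]
width: 88.3
```

```bash
python3 - <<'E'
from h import *
show()
E
```

```text
t 16.48 pos [479.  -42.9 118.3] az 2.254 tilt [0.038 0.004] q [-0.12  0.32  2.03  0.01  0.76 -2.38] F [0.2 0.8 0.2] M [ 0.09  0.06 -0.05] w 88.3
```

Emit:
move_arm(motion=[[1,[0.01,0.01,0.08],0],[1,[0.01,0.01,0.08],0],[1,[0.01,0.01,0.08],0],[1,[0.01,0.01,0.08],0],[1,[0,0,0],0]])

```text
t: 16.9
ee_pos: [472.9, -41.9, 81.6]
orientation: [-1.04, 2.926, -0.012]
ft_force: [-0.5, 0.4, -0.2]
width: 87.8
```

```bash
python3 - <<'E'
from h import *
show()
plan(np.array([472.5,-41,36.5]),2.249,1)
E
```

```text
t 16.9 pos [472.9 -41.9  81.6] az 2.254 tilt [0.036 0.005] q [-0.12  0.38  2.06  0.01  0.67 -2.39] F [-0.5  0.4 -0.2] M [ 0.01  0.09 -0.01] w 87.8
[1, [0.006, 0.009, 0.225], np.float64(0.001)]
[1, [0.006, 0.009, 0.225], np.float64(0.001)]
```

Emit:
move_arm(motion=[[1,[0.005,0.01,0.08],0],[1,[0.005,0.01,0.08],0],[1,[0.0,0.0,0.08],0],[1,[0.0,0.0,0.08],0],[1,[0,0,0],0]])

```text
t: 17.32
ee_pos: [469.9, -40.5, 43.6]
orientation: [-1.042, 2.931, -0.009]
ft_force: [-1.1, -0.4, -0.1]
width: 88.0
```

```bash
python3 - <<'E'
from h import *
show(); 
plan(np.array([472.5,-41,36.5]),2.249,1)
E
```

```text
t 17.32 pos [469.9 -40.5  43.6] az 2.254 tilt [0.031 0.005] q [-0.12  0.45  2.08  0.02  0.58 -2.38] F [-1.1 -0.4 -0.1] M [0.07 0.04 0.01] w 88.0
[1, [-0.015, -0.019, 0.072], np.float64(0.003)]
```

Emit:
move_arm(motion=[[1,[-0.015,-0.015,0.04],0],[1,[0,0,0.02],0],[1,[0,0,0],0],[0,[0,0,0],0],[0,[0,0,0],0]])

```text
t: 17.73
ee_pos: [472.9, -40.8, 36.6]
orientation: [-1.042, 2.931, -0.009]
ft_force: [-0.3, 0.6, 0.1]
width: 78.1
```

Emit:
move_arm(motion=[[0,[0,0,0],0],[0,[0,0,0],0],[0,[0,0,0],0],[0,[0,0,0],0],[0,[0,0,0],0]])

```text
t: 18.15
ee_pos: [473.7, -40.9, 37.8]
orientation: [-1.041, 2.929, -0.01]
ft_force: [0.0, 0.8, -1.3]
width: 44.6
```

```bash
python3 - <<'E'
from h import *
show()
w=line(save="pics/wr3.png")
K=optics.camera_info("wrist"); print(np.round(K["R"],4).tolist(),np.round(K["t"],1).tolist())
E
```

```text
t 18.15 pos [473.7 -40.9  37.8] az 2.254 tilt [0.034 0.005] q [-0.12  0.47  2.07  0.02  0.57 -2.39] F [ 0.   0.8 -1.3] M [ 0.02  0.06 -0.05] w 44.6
line ctr [477.6 -37.1] az 0.676 len [ 2.4 22.8]
[[-0.6309, 0.7757, -0.0174], [0.7324, 0.6028, 0.3167], [0.2561, 0.187, -0.9484]] [331.8, -311.2, 123.8]
```

View pics/wr3.png

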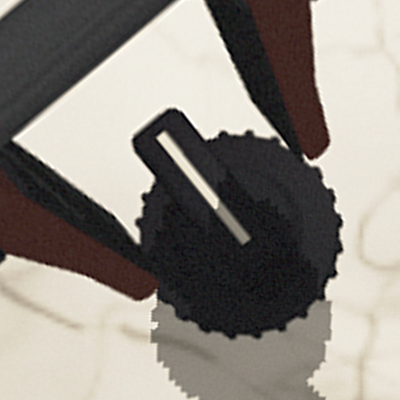

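Emit:
move_arm(motion=[[0,[0,0,0],0],[0,[0,0,0],0],[0,[0,0,0],0],[0,[0,0,0],0],[0,[0,0,0],0]])

```text
t: 18.62
ee_pos: [474.4, -41.0, 38.4]
orientation: [-1.041, 2.927, -0.011]
ft_force: [-0.5, -0.6, 14.5]
width: 8.6
```

Emit:
move_arm(motion=[[0,[0,0,0],0],[0,[0,0,-0.1],0],[0,[0,0,-0.2],0],[0,[0,0,-0.2],0],[0,[0,0,0],0]])

```text
t: 19.03
ee_pos: [473.2, -41.4, 91.4]
orientation: [-1.041, 2.927, -0.012]
ft_force: [1.3, -0.2, 0.2]
width: 0.3
```

```bash
python3 - <<'E'
from h import *
show(); K=optics.camera_info("side"); im=optics.get_image("side")
for c in ["side","top"]:
    optics.get_image(c)
    for d in optics.landmark_of(c,"neck_mouth")[:1]: print(d)
E
```

```text
t 19.03 pos [473.2 -41.4  91.4] az 2.254 tilt [0.035 0.005] q [-0.12  0.36  2.05  0.01  0.69 -2.38] F [ 1.3 -0.2  0.2] M [0.05 0.01 0.01] w 0.3
{'location': [490.8, 180.0, -1.1], 'confidence': 0.21}
{'location': [489.1, 180.6, 198.5], 'confidence': 0.95}
```

```bash
python3 - <<'E'
from h import *
im=optics.get_image("wrist")[:,:,::-1]; w=line(); s=optics.get_image("side")[250:350,220:360,::-1]
cv2.imwrite("pics/c1.png",np.hstack([w,cv2.resize(s,(400,400),interpolation=cv2.INTER_CUBIC)]))
for d in optics.landmark_of("wrist","cap_grip")[:1]: print(d)
E
```

```text
line ctr [469.7 -43.4] az 0.676 len [ 2.3 28.3]
{'location': [470.8, -43.3, 49.7], 'confidence': 0.81}
```

View pics/c1.png

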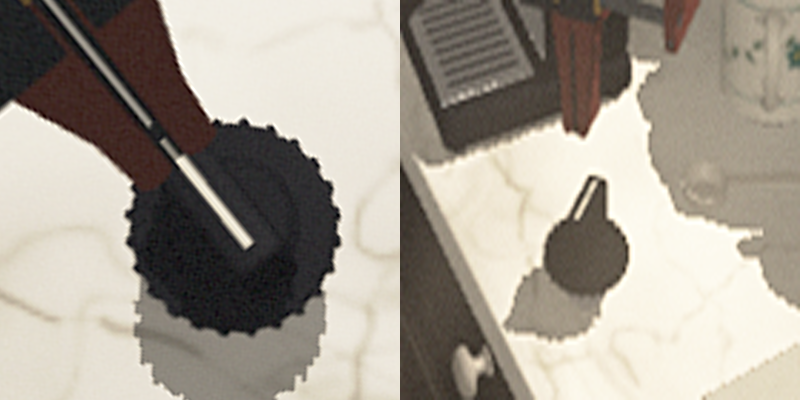

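Emit:
move_arm(motion=[[0.5,[0,0,0],0],[0.5,[0,0,0],0],[0.5,[0,0,0],0],[0.5,[0,0,0],0],[0.5,[0,0,0],0]])

```text
t: 19.9
ee_pos: [470.2, -41.0, 86.5]
orientation: [-1.044, 2.934, -0.006]
ft_force: [-0.0, 0.2, -0.2]
width: 30.1
```

Emit:
move_arm(motion=[[0.5,[0,0,0.08],0],[0.5,[0,0,0.08],0],[0.5,[0,0,0.08],0],[0.5,[0,0,0.08],0],[0.5,[0,0,0],0]])

```text
t: 20.32
ee_pos: [471.3, -40.9, 51.4]
orientation: [-1.044, 2.934, -0.007]
ft_force: [-0.4, -0.5, 0.0]
width: 44.0
```

```bash
python3 - <<'E'
from h import *
show(); 
plan(np.array([473.0,-41.2,34]),2.249,.5)
E
```

```text
t 20.32 pos [471.3 -40.9  51.4] az 2.254 tilt [0.028 0.005] q [-0.12  0.44  2.07  0.02  0.6  -2.38] F [-0.4 -0.5  0. ] M [ 0.04  0.13 -0.06] w 44.0
[0.5, [-0.007, -0.011, 0.174], np.float64(0.003)]
```

Emit:
move_arm(motion=[[0.5,[-0.01,-0.01,0.06],0],[0.5,[-0.005,0,0.05],0],[0.5,[0,0,0.03],0],[0.5,[0,0,0],0],[0.5,[0,0,0],0]])

```text
t: 20.73
ee_pos: [473.0, -40.5, 34.4]
orientation: [-1.044, 2.936, -0.005]
ft_force: [0.5, 1.3, 0.8]
width: 44.0
```

```bash
python3 - <<'E'
from h import *
show(); 
plan(np.array([473.0,-41.2,34]),2.249,.5)
E
```

```text
t 20.73 pos [473.  -40.5  34.4] az 2.254 tilt [0.025 0.006] q [-0.12  0.48  2.07  0.02  0.57 -2.38] F [0.5 1.3 0.8] M [0.12 0.09 0.01] w 44.0
[0.5, [0.004, -0.005, 0.004], np.float64(0.003)]
```

Emit:
move_arm(motion=[[0,[0,0,0],0],[0,[0,0,0],0],[0,[0,0,0],0],[0,[0,0,0],0]])

```text
t: 21.07
ee_pos: [473.5, -40.6, 35.1]
orientation: [-1.044, 2.935, -0.006]
ft_force: [0.0, -0.4, 0.1]
width: 20.7
```

Emit:
move_arm(motion=[[0,[0,0,0.0],0]])

```text
t: 21.15
ee_pos: [473.6, -40.6, 35.3]
orientation: [-1.044, 2.935, -0.006]
ft_force: [0.0, -0.0, -1.0]
width: 15.4
```

Emit:
move_arm(motion=[[0,[0,0,0.0],0]])

```text
t: 21.23
ee_pos: [473.7, -40.6, 35.4]
orientation: [-1.044, 2.934, -0.006]
ft_force: [0.4, 0.6, -1.7]
width: 15.4
```

Emit:
move_arm(motion=[[0,[0,0,0.0],0]])

```text
t: 21.32
ee_pos: [473.6, -40.6, 35.5]
orientation: [-1.044, 2.934, -0.006]
ft_force: [-0.1, 0.9, -1.7]
width: 15.4
```

Emit:
move_arm(motion=[[0,[0,0,-0.05],0],[0,[0,0,-0.1],0],[0,[0,0,-0.1],0],[0,[0,0,-0.1],0],[0,[0,0,-0.1],0]])

```text
t: 21.73
ee_pos: [470.5, -40.6, 82.8]
orientation: [-1.045, 2.938, -0.003]
ft_force: [0.2, 0.8, -1.2]
width: 15.5
```

```bash
python3 - <<'E'
from h import *
show()
im=cv2.imread("pics/top.png")
ws=[]
for z in (197.5,):
    w=warp("top",im,(490,180),z,50,px=400); ws.append(w)
    g=cv2.GaussianBlur(cv2.cvtColor(w,cv2.COLOR_BGR2GRAY),(9,9),2)
    for r0,r1 in ((108,124),(90,106)):
        c=cv2.HoughCircles(g,cv2.HOUGH_GRADIENT,1.5,30,param1=60,param2=20,minRadius=r0,maxRadius=r1)
        if c is not None:
            for u,v,r in c[0][:2]: print(z,"ctr",490+(200-v)/4,180+(200-u)/4,"r",r/4)
cv2.imwrite("pics/n.png",ws[0])
E
```

```text
t 21.73 pos [470.5 -40.6  82.8] az 2.254 tilt [0.022 0.006] q [-0.12  0.38  2.06  0.01  0.68 -2.38] F [ 0.2  0.8 -1.2] M [0.08 0.07 0.01] w 15.5
197.5 ctr 487.6875 183.3125 r 28.2
197.5 ctr 476.4375 185.5625 r 27.4875
197.5 ctr 490.3125 182.5625 r 25.875
197.5 ctr 482.8125 185.5625 r 23.8125
```

View pics/n.png

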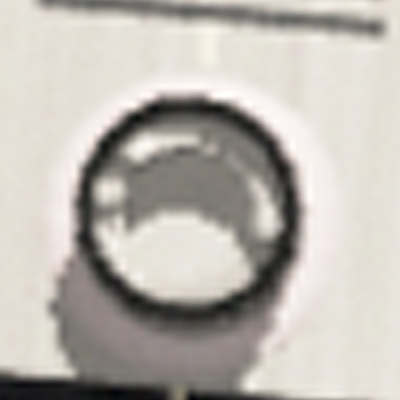

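Emit:
move_arm(motion=[[0,[0,0,-0.12],0],[0,[0,0,-0.12],0],[0,[0,0,-0.12],0],[0,[0,0,-0.12],0],[0,[0,0,-0.12],0]])

```text
t: 22.15
ee_pos: [468.7, -41.0, 150.8]
orientation: [-1.044, 2.935, -0.005]
ft_force: [0.4, -0.3, -1.8]
width: 15.5
```

Emit:
move_arm(motion=[[0,[0,0,-0.12],0],[0,[0,0,-0.12],0],[0,[0,0,-0.12],0],[0,[0,0,-0.12],0],[0,[0,0,-0.12],0]])

```text
t: 22.57
ee_pos: [465.8, -41.3, 219.7]
orientation: [-1.043, 2.931, -0.009]
ft_force: [-1.8, -0.2, -0.9]
width: 15.2
```

Emit:
move_arm(motion=[[0,[0,0,-0.1],0.07],[0,[0,0,-0.06],0.07],[0,[0,0,0],0.07],[0,[0,0,0],0.07],[0,[0,0,0],0]])

```text
t: 22.98
ee_pos: [465.6, -41.5, 245.8]
orientation: [-0.347, 3.081, -0.002]
ft_force: [0.7, 0.2, -1.2]
width: 15.3
```

```bash
python3 - <<'E'
from h import *
show()
plan(np.array([475,110,272]),1.486,0)
E
```

```text
t 22.98 pos [465.6 -41.5 245.8] az 1.795 tilt [0.041 0.003] q [-0.12  0.11  1.95  0.01  1.05 -1.92] F [ 0.7  0.2 -1.2] M [ 0.01  0.06 -0.01] w 15.3
[0, [-0.11, 0.364, -0.063], np.float64(0.049)]
[0, [-0.081, 0.371, -0.064], np.float64(0.049)]
[0, [-0.053, 0.376, -0.066], np.float64(0.049)]
[0, [-0.023, 0.379, -0.067], np.float64(0.049)]
```

Emit:
move_arm(motion=[[0,[-0.1,0.3,-0.08],0.05],[0,[-0.08,0.3,-0.08],0.05],[0,[-0.05,0.3,-0.08],0.05],[0,[-0.02,0.3,-0.07],0.05],[0,[0,0,0],0]])

```text
t: 23.4
ee_pos: [474.7, 83.6, 282.5]
orientation: [0.146, 3.095, 0.008]
ft_force: [0.3, -0.7, -1.3]
width: 14.9
```

```bash
python3 - <<'E'
from h import *
show()
w=line(z=197.5,c=(489,182),half=60,save="pics/nk.png")
w2=line(z=170,c=(489,182),half=90)
optics.get_image("wrist")
for q in("neck_mouth",):
    for d in optics.landmark_of("wrist",q)[:1]: print(d)
cv2.imwrite("pics/nk.png",np.hstack([w,w2])); show()
E
```

```text
t 23.4 pos [474.7  83.6 282.5] az 1.477 tilt [0.044 0.003] q [ 0.15  0.09  1.88 -0.    1.13 -1.32] F [ 0.3 -0.7 -1.3] M [-0.03  0.03 -0.02] w 14.9
line ctr [502.5 188.9] az -1.364 len [ 3.8 16.7]
line ctr [486.3 162.6] az 0.148 len [ 5.1 12.8]
line ctr [491.9 202.3] az -1.858 len [4.9 6.5]
line ctr [488.6 153.6] az -0.017 len [1.  6.1]
line ctr [429.8 202.7] az -1.591 len [ 1.4 15. ]
line ctr [514.5 199.3] az -1.39 len [ 4.1 18.7]
line ctr [502.7 213.9] az -1.959 len [5.4 7. ]
line ctr [496.5 170.1] az 0.052 len [ 5.8 13.1]
line ctr [433.4 212.2] az -1.652 len [ 2.9 19.1]
line ctr [425.  107.1] az -0.144 len [2.  7.9]
line ctr [403.2 220.7] az -0.257 len [2.3 6. ]
{'location': [490.1, 182.8, 197.2], 'confidence': 0.75}
t 23.6 pos [473.4  79.2 280.3] az 1.478 tilt [0.04  0.001] q [ 0.14  0.09  1.88 -0.01  1.13 -1.33] F [ 0.2  0.1 -1.5] M [-0.07 -0.    0.03] w 15.3
```

View pics/nk.png

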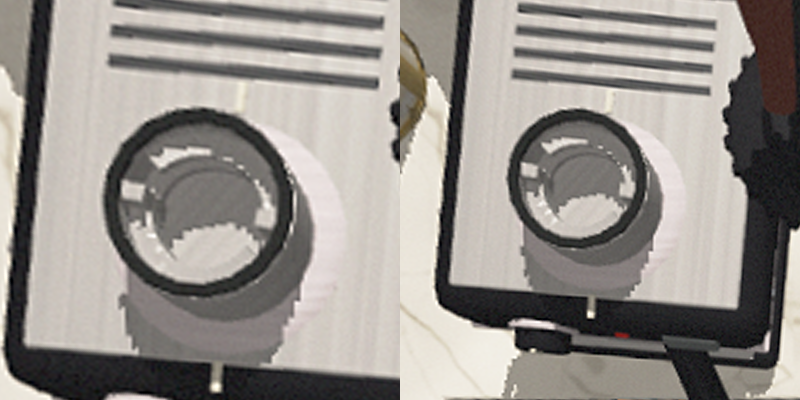

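```bash
cat >> h.py <<'E'
RG=Rot.from_rotvec([-1.044,2.934,-0.006]).as_matrix(); VL=RG.T@np.array([-.9,-.6,-23.5]); UP=RG.T@np.array([0,0,1.])
NECK=np.array([488.5,182,197.5])
def cap():
    o,R,az=state(); l=o["ee_pos"]+R@VL; print("lugs rel neck",np.round(l-NECK,1),"cap up",np.round((R@UP)[:2],3),"baraz",round(az-np.pi/2,3)); return l
def capplan(rel,grip=0):
    o,R,az=state(); l=cap(); s=R.T@(NECK+np.array(rel)-l)/100; print("shift",np.round(s,3))
E
python3 - <<'E'
from h import *
show(); capplan([0,0,35])
E
```

```text
t 23.6 pos [473.4  79.2 280.3] az 1.478 tilt [0.04  0.001] q [ 0.14  0.09  1.88 -0.01  1.13 -1.33] F [ 0.2  0.1 -1.5] M [-0.07 -0.    0.03] w 15.3
lugs rel neck [ -15.8 -102.3   59.3] cap up [-0.017 -0.016] baraz -0.093
shift [-0.052  1.032  0.25 ]
```

Emit:
move_arm(motion=[[0,[-0.01,0.2,0],0],[0,[-0.01,0.2,0],0],[0,[-0.01,0.2,0],0],[0,[-0.01,0.15,0],0],[0,[0,0.05,0],0]])

```text
t: 24.02
ee_pos: [483.5, 153.0, 278.8]
orientation: [0.147, 3.103, -0.002]
ft_force: [0.1, 0.5, -1.4]
width: 15.3
```

Emit:
move_arm(motion=[[0,[0,0,0],0],[0,[0,0,0],0]])

```text
t: 24.18
ee_pos: [483.1, 151.5, 278.0]
orientation: [0.144, 3.105, -0.003]
ft_force: [0.4, -0.4, -1.2]
width: 15.2
```

```bash
python3 - <<'E'
from h import *
show(); capplan([0,0,30])
E
```

```text
t 24.18 pos [483.1 151.5 278. ] az 1.478 tilt [ 0.034 -0.004] q [ 0.29  0.14  1.83 -0.01  1.14 -1.18] F [ 0.4 -0.4 -1.2] M [-0.04  0.08  0.01] w 15.2
lugs rel neck [ -6.2 -30.   56.9] cap up [-0.01  -0.011] baraz -0.093
shift [-0.025  0.305  0.27 ]
```

Emit:
move_arm(motion=[[0,[-0.01,0.12,0.08],0],[0,[-0.01,0.12,0.08],0],[0,[0,0.05,0.05],0],[0,[0,0,0],0],[0,[0,0,0],0]])

```text
t: 24.6
ee_pos: [488.5, 179.5, 253.8]
orientation: [0.148, 3.106, -0.006]
ft_force: [0.4, 1.0, -1.8]
width: 15.2
```

```bash
python3 - <<'E'
from h import *
show(); capplan([0,0,20])
E
```

```text
t 24.6 pos [488.5 179.5 253.8] az 1.475 tilt [ 0.032 -0.005] q [ 0.34  0.19  1.83 -0.02  1.1  -1.13] F [ 0.4  1.  -1.8] M [ 0.03  0.01 -0.  ] w 15.2
lugs rel neck [-0.9 -2.  32.8] cap up [-0.009 -0.01 ] baraz -0.095
shift [-0.003  0.021  0.128]
```

Emit:
move_arm(motion=[[0,[-0.01,0.02,0.06],0],[0,[0,0,0.06],0],[0,[0,0,0.05],0],[0,[0,0,0.02],0],[0,[0,0,0],0]])

```text
t: 25.02
ee_pos: [490.1, 181.3, 232.5]
orientation: [0.147, 3.107, -0.007]
ft_force: [1.4, 0.4, -1.9]
width: 15.8
```

```bash
python3 - <<'E'
from h import *
s=optics.get_image("side")[150:250,180:320,::-1]; show(); capplan([0,0,3])
w=line(z=197.5,c=(489,182),half=50)
cv2.imwrite("pics/fit.png",np.hstack([w,cv2.resize(s,(400,400),interpolation=cv2.INTER_CUBIC)]))
E
```

```text
t 25.07 pos [490.1 181.2 232.6] az 1.476 tilt [ 0.031 -0.006] q [ 0.34  0.22  1.84 -0.02  1.05 -1.13] F [-0.7 -0.5 -1.4] M [0.01 0.09 0.  ] w 15.2
lugs rel neck [ 0.8 -0.3 11.6] cap up [-0.008 -0.009] baraz -0.095
shift [0.011 0.003 0.086]
line ctr [519.5 177.5] az -0.098 len [ 3.5 39.5]
```

View pics/fit.png

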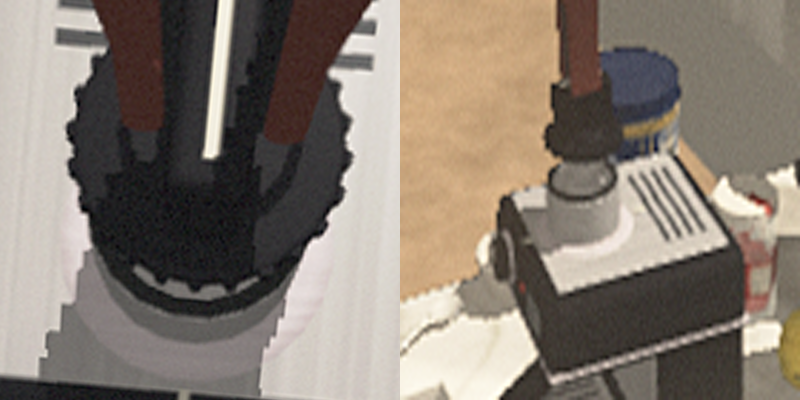

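Emit:
move_arm(motion=[[0,[0.01,0.01,0.02],0],[0,[0,0,0.02],0],[0,[0,0,0.02],0],[0,[0,0,0],0]])

```text
t: 25.45
ee_pos: [490.1, 182.5, 227.3]
orientation: [0.148, 3.104, -0.005]
ft_force: [0.3, -0.7, -1.5]
width: 15.4
```

```bash
python3 - <<'E'
from h import *
show(); capplan([0,.7,-3])
E
```

```text
t 25.45 pos [490.1 182.5 227.3] az 1.476 tilt [ 0.033 -0.005] q [ 0.34  0.22  1.85 -0.02  1.04 -1.12] F [ 0.3 -0.7 -1.5] M [-0.01  0.01 -0.04] w 15.4
lugs rel neck [0.8 0.9 6.3] cap up [-0.01 -0.01] baraz -0.095
shift [ 0.011 -0.003  0.093]
```

Emit:
move_arm(motion=[[0,[0.01,0,0.02],0],[0,[0,0,0.02],0],[0,[0,0,0.02],0],[0,[0,0,0],0]])

```text
t: 25.78
ee_pos: [489.3, 182.5, 221.2]
orientation: [0.148, 3.104, -0.005]
ft_force: [-0.7, 0.2, -1.1]
width: 15.1
```

```bash
python3 - <<'E'
from h import *
show(); capplan([0,.5,-3])
E
```

```text
t 25.78 pos [489.3 182.5 221.2] az 1.476 tilt [ 0.034 -0.005] q [ 0.34  0.23  1.86 -0.02  1.03 -1.12] F [-0.7  0.2 -1.1] M [-0.1   0.14 -0.  ] w 15.1
lugs rel neck [0.  0.9 0.2] cap up [-0.011 -0.01 ] baraz -0.095
shift [ 0.001 -0.004  0.032]
```

Emit:
move_arm(motion=[[0,[0,0,0.015],0],[0,[0,0,0],0]])

```text
t: 25.95
ee_pos: [489.1, 182.3, 219.4]
orientation: [0.148, 3.105, -0.006]
ft_force: [-0.4, 0.1, -1.0]
width: 15.4
```

Emit:
move_arm(motion=[[0,[0,0,0.015],0],[0,[0,0,0],0]])

```text
t: 26.12
ee_pos: [489.0, 182.3, 217.5]
orientation: [0.148, 3.105, -0.006]
ft_force: [-1.1, -0.1, -1.2]
width: 15.5
```

```bash
python3 - <<'E'
from h import *
show(); capplan([0,.5,-3])
E
```

```text
t 26.12 pos [489.  182.3 217.5] az 1.476 tilt [ 0.033 -0.005] q [ 0.34  0.23  1.86 -0.02  1.02 -1.12] F [-1.1 -0.1 -1.2] M [-0.04  0.1   0.01] w 15.5
lugs rel neck [-0.3  0.8 -3.5] cap up [-0.01 -0.01] baraz -0.095
shift [-0.004 -0.002 -0.005]
```

Emit:
move_arm(motion=[[0,[0,0,0.01],0],[0,[0,0,0],0]])

```text
t: 26.28
ee_pos: [489.4, 182.5, 217.0]
orientation: [0.148, 3.104, -0.005]
ft_force: [-2.1, -0.4, 1.0]
width: 15.3
```

Emit:
move_arm(motion=[[0,[0,0,0.005],0],[0,[0,0,0],0]])

```text
t: 26.45
ee_pos: [489.5, 182.5, 217.1]
orientation: [0.148, 3.104, -0.005]
ft_force: [-1.2, -2.2, 0.4]
width: 15.2
```

Emit:
move_arm(motion=[[0,[0,0,0.004],0],[0,[0,0,0],0]])

```text
t: 26.62
ee_pos: [489.5, 182.5, 217.0]
orientation: [0.148, 3.104, -0.005]
ft_force: [-0.7, 0.0, 1.4]
width: 15.3
```

Emit:
move_arm(motion=[[0,[0,0,0.002],-0.03],[0,[0,0,0.002],-0.03],[0,[0,0,0.002],-0.03],[0,[0,0,0.003],0]])

```text
t: 26.95
ee_pos: [490.1, 181.8, 217.3]
orientation: [-0.081, 3.105, -0.011]
ft_force: [-2.8, -3.1, 5.5]
width: 15.5
```

```bash
python3 - <<'E'
from h import *
show(); cap()
E
```

```text
t 26.95 pos [490.1 181.8 217.3] az 1.623 tilt [ 0.035 -0.006] q [ 0.34  0.24  1.86 -0.02  1.02 -1.27] F [-2.8 -3.1  5.5] M [-0.37  0.61 -0.11] w 15.5
lugs rel neck [ 0.7 -0.  -3.7] cap up [-0.01  -0.006] baraz 0.052
```

Emit:
move_arm(motion=[[0,[0,0,0],-0.03],[0,[0,0,0.0],-0.03],[0,[0,0,0.001],0]])

```text
t: 27.2
ee_pos: [489.9, 181.5, 217.7]
orientation: [-0.233, 3.098, -0.014]
ft_force: [-1.4, -0.1, 2.9]
width: 15.3
```

```bash
python3 - <<'E'
from h import *
show(); cap()
E
```

```text
t 27.2 pos [489.9 181.5 217.7] az 1.72 tilt [ 0.035 -0.006] q [ 0.34  0.23  1.86 -0.02  1.02 -1.37] F [-1.4 -0.1  2.9] M [-0.04  0.5  -0.05] w 15.3
lugs rel neck [ 0.6 -0.5 -3.3] cap up [-0.009 -0.003] baraz 0.15
```

Emit:
move_arm(motion=[[0,[0,0,0],-0.03],[0,[0,0,0.001],-0.03],[0,[0,0,0.002],0]])

```text
t: 27.45
ee_pos: [490.2, 181.7, 218.0]
orientation: [-0.377, 3.084, -0.015]
ft_force: [-2.0, -1.2, 5.7]
width: 15.0
```

```bash
python3 - <<'E'
from h import *
show(); cap()
E
```

```text
t 27.45 pos [490.2 181.7 218. ] az 1.814 tilt [ 0.036 -0.005] q [ 0.34  0.23  1.86 -0.02  1.02 -1.46] F [-2.  -1.2  5.7] M [-0.25  0.6  -0.09] w 15.0
lugs rel neck [ 0.8 -0.4 -3. ] cap up [-0.009 -0.001] baraz 0.243
```

Emit:
move_arm(motion=[[0,[0,0,0],-0.03],[0,[0,0,0.001],-0.03],[0,[0,0,0.001],0]])

```text
t: 27.7
ee_pos: [490.2, 181.7, 218.4]
orientation: [-0.516, 3.064, -0.018]
ft_force: [-1.9, -0.3, 4.2]
width: 15.3
```

Emit:
move_arm(motion=[[0,[0,0,0],-0.03],[0,[0,0,0.001],-0.03],[0,[0,0,0.001],0]])

```text
t: 27.95
ee_pos: [490.3, 181.8, 218.6]
orientation: [-0.654, 3.037, -0.019]
ft_force: [-2.1, -0.5, 4.9]
width: 15.3
```

```bash
python3 - <<'E'
from h import *
show(); cap()
E
```

```text
t 27.95 pos [490.3 181.8 218.6] az 1.995 tilt [ 0.036 -0.005] q [ 0.34  0.23  1.86 -0.02  1.02 -1.64] F [-2.1 -0.5  4.9] M [-0.21  0.54  0.02] w 15.3
lugs rel neck [ 1.  -0.6 -2.4] cap up [-0.009  0.003] baraz 0.424
```

Emit:
move_arm(motion=[[0,[0,0,0],-0.03],[0,[0,0,0.001],-0.03],[0,[0,0,0.001],0]])

```text
t: 28.2
ee_pos: [490.5, 181.8, 219.0]
orientation: [-0.788, 3.006, -0.022]
ft_force: [-1.6, -0.6, 4.0]
width: 15.3
```

Emit:
move_arm(motion=[[0,[0,0,0],-0.03],[0,[0,0,0.001],-0.03],[0,[0,0,0.001],0]])

```text
t: 28.45
ee_pos: [490.5, 181.8, 219.2]
orientation: [-0.92, 2.968, -0.024]
ft_force: [-2.1, -1.2, 4.8]
width: 15.3
```

```bash
python3 - <<'E'
from h import *
show(); cap()
E
```

```text
t 28.45 pos [490.5 181.8 219.2] az 2.171 tilt [ 0.037 -0.005] q [ 0.34  0.23  1.86 -0.02  1.02 -1.82] F [-2.1 -1.2  4.8] M [-0.12  0.58 -0.02] w 15.3
lugs rel neck [ 1.3 -0.9 -1.8] cap up [-0.01   0.008] baraz 0.601
```

Emit:
move_arm(motion=[[0,[0.004,0.003,0],-0.03],[0,[0,0,0.001],-0.03],[0,[0,0,0.001],0]])

```text
t: 28.7
ee_pos: [490.5, 181.8, 219.5]
orientation: [-1.05, 2.925, -0.027]
ft_force: [-2.3, -1.3, 5.1]
width: 15.1
```

Emit:
move_arm(motion=[[0,[0,0,0],-0.03],[0,[0,0,0.001],-0.03],[0,[0,0,0.001],0]])

```text
t: 28.95
ee_pos: [490.2, 181.5, 219.5]
orientation: [-1.176, 2.878, -0.03]
ft_force: [-2.6, -1.7, 6.1]
width: 15.3
```

```bash
python3 - <<'E'
from h import *
show(); cap()
E
```

```text
t 28.95 pos [490.2 181.5 219.5] az 2.346 tilt [ 0.038 -0.005] q [ 0.34  0.23  1.86 -0.02  1.02 -1.99] F [-2.6 -1.7  6.1] M [-0.14  0.62 -0.  ] w 15.3
lugs rel neck [ 1.2 -1.5 -1.5] cap up [-0.011  0.013] baraz 0.775
```

Emit:
move_arm(motion=[[0,[0,0,0],-0.03],[0,[0,0,0.001],-0.01],[0,[0,0,0.001],0]])

```text
t: 29.2
ee_pos: [490.1, 181.4, 219.6]
orientation: [-1.254, 2.845, -0.031]
ft_force: [-3.3, -1.0, 4.5]
width: 15.0
```

```bash
python3 - <<'E'
from h import *
show(); cap()
E
```

```text
t 29.2 pos [490.1 181.4 219.6] az 2.4 tilt [ 0.037 -0.005] q [ 0.34  0.23  1.86 -0.02  1.02 -2.05] F [-3.3 -1.   4.5] M [-0.1   0.57 -0.1 ] w 15.0
lugs rel neck [ 1.1 -1.7 -1.4] cap up [-0.011  0.015] baraz 0.83
```

Emit:
move_arm(motion=[[0,[0,0,0],-0.03],[0,[0,0,0.001],-0.01],[0,[0,0,0.001],0]])

```text
t: 29.45
ee_pos: [490.1, 181.4, 219.6]
orientation: [-1.331, 2.81, -0.032]
ft_force: [-3.2, -1.2, 5.6]
width: 15.2
```

```bash
python3 - <<'E'
from h import *
show(); cap()
E
```

```text
t 29.45 pos [490.1 181.4 219.6] az 2.455 tilt [ 0.037 -0.005] q [ 0.34  0.23  1.86 -0.02  1.02 -2.1 ] F [-3.2 -1.2  5.6] M [-0.11  0.55 -0.1 ] w 15.2
lugs rel neck [ 1.1 -1.8 -1.3] cap up [-0.012  0.016] baraz 0.884
```

Emit:
move_arm(motion=[[0,[0.005,0.006,0],-0.03],[0,[0,0,0.001],-0.01],[0,[0,0,0.001],0]])

```text
t: 29.7
ee_pos: [489.2, 181.8, 219.0]
orientation: [-1.41, 2.772, -0.032]
ft_force: [-2.1, 0.6, 1.3]
width: 15.2
```

```bash
python3 - <<'E'
from h import *
show(); cap()
E
```

```text
t 29.7 pos [489.2 181.8 219. ] az 2.512 tilt [ 0.037 -0.004] q [ 0.34  0.23  1.86 -0.02  1.02 -2.16] F [-2.1  0.6  1.3] M [0.2  0.51 0.03] w 15.2
lugs rel neck [ 0.3 -1.4 -2. ] cap up [-0.012  0.016] baraz 0.941
```

Emit:
move_arm(motion=[[0,[0,0,0],-0.03],[0,[0,0,0.001],-0.01],[0,[0,0,0.001],0]])

```text
t: 29.95
ee_pos: [489.0, 182.1, 217.9]
orientation: [-1.492, 2.73, -0.032]
ft_force: [-1.5, -0.1, -0.1]
width: 15.5
```

```bash
python3 - <<'E'
from h import *
show(); cap()
E
```

```text
t 29.95 pos [489.  182.1 217.9] az 2.57 tilt [ 0.036 -0.004] q [ 0.34  0.23  1.86 -0.02  1.01 -2.22] F [-1.5 -0.1 -0.1] M [0.23 0.36 0.02] w 15.5
lugs rel neck [ 0.1 -1.2 -3.1] cap up [-0.012  0.017] baraz 1.0
```

Emit:
move_arm(motion=[[0,[0,0,0.01],0],[0,[0,0,0.01],0],[0,[0,0,0.005],0]])

```text
t: 30.2
ee_pos: [488.8, 182.2, 214.5]
orientation: [-1.486, 2.734, -0.032]
ft_force: [-0.2, 0.1, -0.8]
width: 15.4
```

```bash
python3 - <<'E'
from h import *
show(); cap()
E
```

```text
t 30.2 pos [488.8 182.2 214.5] az 2.566 tilt [ 0.036 -0.004] q [ 0.34  0.24  1.87 -0.02  1.01 -2.21] F [-0.2  0.1 -0.8] M [0.13 0.13 0.  ] w 15.4
lugs rel neck [-0.1 -1.  -6.4] cap up [-0.012  0.017] baraz 0.995
```

Emit:
move_arm(motion=[[0,[0,0,0.01],0],[0,[0,0,0.01],0],[0,[0,0,0.003],0]])

```text
t: 30.45
ee_pos: [489.0, 182.2, 211.6]
orientation: [-1.484, 2.736, -0.032]
ft_force: [-1.2, 1.2, 0.2]
width: 15.3
```

Emit:
move_arm(motion=[[0,[0,0,0.004],0],[0,[0,0,0.002],0]])

```text
t: 30.62
ee_pos: [489.2, 182.1, 211.2]
orientation: [-1.483, 2.736, -0.032]
ft_force: [-1.1, 0.6, 3.1]
width: 15.6
```

```bash
python3 - <<'E'
from h import *
show(); cap()
E
```

```text
t 30.62 pos [489.2 182.1 211.2] az 2.564 tilt [ 0.036 -0.004] q [ 0.34  0.24  1.87 -0.02  1.   -2.21] F [-1.1  0.6  3.1] M [ 0.14  0.46 -0.08] w 15.6
lugs rel neck [ 0.3 -1.1 -9.8] cap up [-0.012  0.017] baraz 0.993
```

Emit:
move_arm(motion=[[0,[0,0,0.001],0.03],[0,[0,0,0.002],0.03],[0,[0,0,0.002],0.03],[0,[0,0,0.001],0]])

```text
t: 30.95
ee_pos: [489.5, 182.3, 211.3]
orientation: [-1.276, 2.835, -0.028]
ft_force: [-1.9, 1.3, 0.6]
width: 15.0
```

```bash
python3 - <<'E'
from h import *
show(); cap()
E
```

```text
t 30.95 pos [489.5 182.3 211.3] az 2.416 tilt [ 0.037 -0.003] q [ 0.34  0.24  1.87 -0.02  1.   -2.06] F [-1.9  1.3  0.6] M [0.19 0.21 0.01] w 15.0
lugs rel neck [ 0.5 -0.7 -9.7] cap up [-0.011  0.013] baraz 0.846
```

Emit:
move_arm(motion=[[0,[0,0,0.002],0.03],[0,[0,0,0.002],0.03],[0,[0,0,0.002],0.03],[0,[0,0,0.001],0]])

```text
t: 31.28
ee_pos: [489.7, 182.4, 211.0]
orientation: [-1.072, 2.917, -0.024]
ft_force: [-1.4, 0.3, -0.0]
width: 15.6
```

```bash
python3 - <<'E'
from h import *
show(); cap()
E
```

```text
t 31.28 pos [489.7 182.4 211. ] az 2.275 tilt [ 0.037 -0.003] q [ 0.34  0.24  1.87 -0.02  1.   -1.92] F [-1.4  0.3 -0. ] M [ 0.16  0.32 -0.02] w 15.6
lugs rel neck [  0.5  -0.4 -10. ] cap up [-0.01   0.009] baraz 0.704
```

Emit:
move_arm(motion=[[0,[0,0,0.003],0.04],[0,[0,0,0.003],0.04],[0,[0,0,0.003],0.04],[0,[0,0,0.003],0.04],[0,[0,0,0.001],0]])

```text
t: 31.7
ee_pos: [489.7, 182.8, 210.5]
orientation: [-0.7, 3.025, -0.017]
ft_force: [-2.1, 0.2, 1.1]
width: 15.3
```

```bash
python3 - <<'E'
from h import *
show(); cap()
E
```

```text
t 31.7 pos [489.7 182.8 210.5] az 2.025 tilt [ 0.038 -0.002] q [ 0.34  0.24  1.87 -0.02  1.   -1.67] F [-2.1  0.2  1.1] M [ 0.11  0.35 -0.03] w 15.3
lugs rel neck [  0.5   0.4 -10.5] cap up [-0.01   0.002] baraz 0.455
```

Emit:
move_arm(motion=[[0,[0,0,0.003],0.04],[0,[0,0,0.003],0.04],[0,[0,0,0.003],0.04],[0,[0,0,0.002],0]])

```text
t: 32.03
ee_pos: [489.7, 183.1, 210.3]
orientation: [-0.424, 3.075, -0.011]
ft_force: [-2.0, 0.8, 2.6]
width: 15.4
```

```bash
python3 - <<'E'
from h import *
show(); cap()
E
```

```text
t 32.03 pos [489.7 183.1 210.3] az 1.845 tilt [ 0.038 -0.002] q [ 0.34  0.24  1.87 -0.02  1.   -1.49] F [-2.   0.8  2.6] M [ 0.09  0.39 -0.  ] w 15.4
lugs rel neck [  0.4   1.  -10.8] cap up [-0.011 -0.004] baraz 0.274
```

Emit:
move_arm(motion=[[0,[0,0,0.003],0.04],[0,[0,0,0.003],0.04],[0,[0,0,0.003],0.04],[0,[0,0,0.002],0]])

```text
t: 32.37
ee_pos: [489.7, 183.2, 210.1]
orientation: [-0.152, 3.1, -0.006]
ft_force: [-3.2, 1.1, 4.7]
width: 15.2
```

```bash
python3 - <<'E'
from h import *
show(); cap()
E
```

```text
t 32.37 pos [489.7 183.2 210.1] az 1.668 tilt [ 0.038 -0.002] q [ 0.34  0.24  1.87 -0.02  0.99 -1.31] F [-3.2  1.1  4.7] M [0.06 0.51 0.02] w 15.2
lugs rel neck [  0.4   1.4 -10.9] cap up [-0.013 -0.008] baraz 0.098
```

Emit:
move_arm(motion=[[0,[0,0,0.003],0.04],[0,[0,0,0.003],0.04],[0,[0,0,0.003],0.03],[0,[0,0,0.002],0]])

```text
t: 32.7
ee_pos: [489.7, 183.0, 209.9]
orientation: [0.093, 3.102, -0.002]
ft_force: [-2.8, 0.2, 4.8]
width: 15.2
```

```bash
python3 - <<'E'
from h import *
show(); cap()
E
```

```text
t 32.7 pos [489.7 183.  209.9] az 1.511 tilt [ 0.038 -0.002] q [ 0.34  0.24  1.87 -0.02  0.99 -1.16] F [-2.8  0.2  4.8] M [-0.13  0.55  0.02] w 15.2
lugs rel neck [  0.4   1.5 -11.1] cap up [-0.015 -0.012] baraz -0.06
```

Emit:
move_arm(motion=[[0,[0,0,0.002],0.03],[0,[0,0,0.002],0.03],[0,[0,0,0.002],0.02],[0,[0,0,0.001],0]])

```text
t: 33.03
ee_pos: [489.7, 182.8, 209.7]
orientation: [0.26, 3.092, 0.0]
ft_force: [-3.2, 1.4, 2.8]
width: 15.2
```

```bash
python3 - <<'E'
from h import *
show(); cap()
E
```

```text
t 33.03 pos [489.7 182.8 209.7] az 1.403 tilt [ 0.039 -0.003] q [ 0.34  0.24  1.87 -0.02  0.99 -1.05] F [-3.2  1.4  2.8] M [-0.    0.48  0.07] w 15.2
lugs rel neck [  0.6   1.4 -11.3] cap up [-0.017 -0.014] baraz -0.168
```

Emit:
move_arm(motion=[[0,[0,0,0.002],0.03],[0,[0,0,0.001],0.02],[0,[0,0,0],0]])

```text
t: 33.28
ee_pos: [489.7, 182.6, 209.5]
orientation: [0.362, 3.081, 0.001]
ft_force: [-1.6, 0.3, 3.4]
width: 15.4
```

```bash
python3 - <<'E'
from h import *
show(); cap()
E
```

```text
t 33.28 pos [489.7 182.6 209.5] az 1.337 tilt [ 0.039 -0.004] q [ 0.34  0.24  1.87 -0.02  0.99 -0.98] F [-1.6  0.3  3.4] M [0.01 0.49 0.12] w 15.4
lugs rel neck [  0.6   1.3 -11.5] cap up [-0.018 -0.015] baraz -0.234
```

Emit:
move_arm(motion=[[0,[0,0,0.001],0.02],[0,[0,0,0.001],0.02],[0,[0,0,0],0]])

```text
t: 33.53
ee_pos: [489.7, 182.5, 209.4]
orientation: [0.441, 3.071, 0.003]
ft_force: [-1.7, 0.8, 3.2]
width: 15.5
```

```bash
python3 - <<'E'
from h import *
show(); cap()
E
```

```text
t 33.53 pos [489.7 182.5 209.4] az 1.286 tilt [ 0.039 -0.004] q [ 0.34  0.24  1.87 -0.02  0.99 -0.93] F [-1.7  0.8  3.2] M [-0.02  0.49  0.15] w 15.5
lugs rel neck [  0.7   1.3 -11.6] cap up [-0.019 -0.015] baraz -0.285
```

Emit:
move_arm(motion=[[0,[0,0,0.001],0.02],[0,[0,0,0],0.01],[0,[0,0,0],0]])

```text
t: 33.78
ee_pos: [489.7, 182.6, 209.3]
orientation: [0.498, 3.062, 0.004]
ft_force: [-1.7, 0.3, 3.1]
width: 15.5
```

```bash
python3 - <<'E'
from h import *
show(); cap()
E
```

```text
t 33.78 pos [489.7 182.6 209.3] az 1.248 tilt [ 0.039 -0.004] q [ 0.34  0.24  1.87 -0.02  0.99 -0.89] F [-1.7  0.3  3.1] M [-0.07  0.49  0.24] w 15.5
lugs rel neck [  0.7   1.4 -11.7] cap up [-0.02  -0.016] baraz -0.322
```

Emit:
move_arm(motion=[[0.5,[0,0,0],0],[0.5,[0,0,0],0],[0.5,[0,0,0],0],[0.5,[0,0,0],0],[0.5,[0,0,0],0]])

```text
t: 34.2
ee_pos: [490.9, 182.4, 208.8]
orientation: [0.49, 3.062, 0.004]
ft_force: [0.0, 0.3, 0.2]
width: 42.8
```

Emit:
move_arm(motion=[[0.5,[0,0,-0.05],0],[0.5,[0,0,-0.1],0],[0.5,[0,0,-0.1],0],[0.5,[0,0,-0.1],0],[0.5,[0,0,-0.1],0]])

```text
t: 34.62
ee_pos: [488.1, 182.1, 256.1]
orientation: [0.489, 3.065, 0.002]
ft_force: [0.2, -0.9, -0.9]
width: 43.7
```

Emit:
move_arm(motion=[[0.5,[0,0,-0.1],0],[0.5,[0,0,-0.1],0],[0.5,[0,0,-0.05],0],[0.5,[0,0,0],0],[0.5,[0,0,0],0]])

```text
t: 35.03
ee_pos: [488.9, 183.0, 289.1]
orientation: [0.488, 3.057, 0.008]
ft_force: [0.1, 0.2, -0.3]
width: 43.9
```

```bash
python3 - <<'E'
from h import *
show()
s=optics.get_image("side")[150:250,180:320,::-1]
w=line(z=217,c=(489,182),half=50)
optics.get_image("wrist")
for q in ("cap_grip","cap_lugs"):
  for d in optics.landmark_of("wrist",q)[:1]: print(q,d)
cv2.imwrite("pics/end.png",np.hstack([w,cv2.resize(s,(400,400),interpolation=cv2.INTER_CUBIC)]))
E
```

```text
t 35.03 pos [488.9 183.  289.1] az 1.254 tilt [ 0.046 -0.002] q [ 0.35  0.15  1.79 -0.02  1.16 -0.9 ] F [ 0.1  0.2 -0.3] M [0.03 0.02 0.07] w 43.9
line ctr [496.1 179.9] az -0.305 len [ 2.8 37. ]
cap_grip {'location': [486.7, 183.7, 222.8], 'confidence': 0.71}
cap_lugs {'location': [488.2, 182.2, 187.2], 'confidence': 0.78}
```

View pics/end.png

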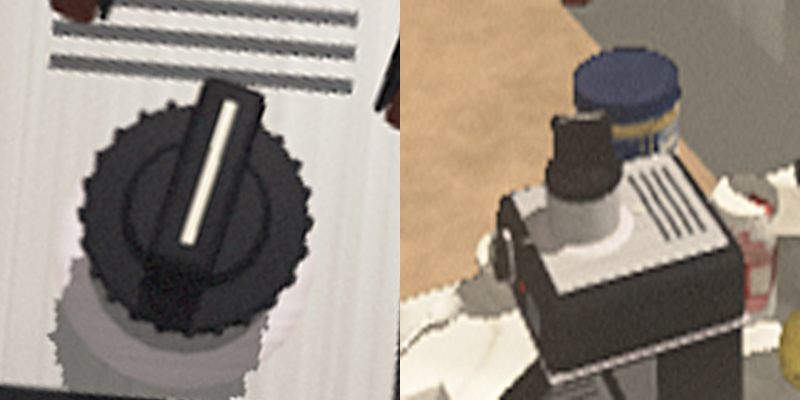

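```bash
python3 -c "
from workcell import order; print(order.close_job())"
```

```text
the job is handed in; nothing more can be done
None
```

The cap is screwed down on the neck, the gripper has let go and moved clear, and the job was handed in at 35 s. No verdict came back.

- **Setting on:** the cap rested on the thread with its lugs about 4 mm below the rim and its bar in line with the white marks. The pressure was 2–3 N.
- **Turning back:** under 4–7 N, slightly above the 3–5 N light pressure at times, it climbed as expected. After about 1.05 rad it dropped, and the lugs ended about 9.8 mm below the rim.
- **Screwing down:** I turned it about 1.3 rad clockwise until the torque rose from 0.15 to 0.24 N m, then stopped.

**Last checks:**
- The wrist and side pictures show the cap sitting level on the neck.
- The bar is at −0.305 rad against −0.32 rad before release, so it barely turned back.
- The network puts the lugs within about 1 mm of the neck axis and 10 mm below the rim. My estimate from the arm pose was 11.7 mm, and the end stop should be at 12 mm. The network is only good to about 4 mm, so I relied on the torque rise and the turn angle.
- I could not read the seal compression directly.

**What went wrong on the way:**
- The first grasp slipped off the bar without visibly moving the cap. A second, about 2 mm lower, held.
- The tool drifted by up to 0.08 rad in tilt during moves. I brought it down to about 0.03 rad before the grasp.
- The sideways cap position from the arm pose varied by 1–2 mm while turning, within the 3 mm limit.
- I did not measure the bystanders again at the end.

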